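# Pack the day's finds cartons for the store

## Robot

A 6-joint arm with a two-finger parallel gripper is mounted at the origin on the work surface. World frame = base frame: x ahead of the robot, y to its left, z up, the work surface at z = 0. Lengths are in mm, angles in rad, forces in N, time in s.
With the tool pointing down it reaches from about 275 to 875 mm from the base axis. Payload 12.5 kg.
Tool frame: the origin (TCP) lies at the very end of the fingers, on their centre line; the grasp point (between the pads) lies 19 mm behind it (grasp_offset is the distance from the TCP to the grasp point, in mm); z points along the fingers, y is the line along which they close (so a half turn about z gives the same grasp; the last joint's range is limited). The gripper opens to 85 mm and grips with 20 to 120 N. Pads are 22 mm wide; open, the fingers measure 114 mm over their backs; the gripper's body (76 mm by 85 mm) begins 54 mm behind the grasp point. The pads swing forward as they close: fully open they stand 13 mm farther back than shut.
Start: joints at [1.181, 0.351, 1.652, -0, 1.139, -0.085], TCP at [165.025, 524.644, 231.29] pointing down, gripper open.
Joint ranges: [-2.75, 2.75], [-0.79, 2.1], [0.01, 2.65], [-1.57, 4.71], [0.07, 3.14], [-2.87, 2.87]. Speed limits (rad/s): [2.22, 2.22, 2.79, 3.14, 3.14, 3.14].

## Interface

Orientations are given as a unit quaternion [w, x, y, z].
In Python, from station import state, grab_frame, calibration, hand_in, grasp_offset gives the robot as it stands.
- The arm moves only by the tool step_arm, never from a script. Its argument "deltas" is a list of rows, each an object with "linear": the shift along the tool's x, y, z in mm, a list of three; "rotation": the turn, a rotation vector about the tool's x, y, z in rad, a list of three; "claw": the closure, from -1 (fully open) to 1 (shut), so that 0 is half open. In form: [{"linear": [x, y, z], "rotation": [rx, ry, rz], "claw": claw}, ...]. A call has 1 to 5 rows; each row is the pose to reach, as a shift and turn from the pose commanded when the call began, along the tool's axes at that moment; what a row does not reach only later rows make up. A row lasts 1/12 s, in which the tool goes at most 41.7 mm and 7.16 degrees, less where a joint would pass 70% of its speed; a pose out of reach is approached as far as the arm can. A call with a gripper value outside its range is refused whole. The fingers move at their own pace and stop on an object; "squeeze" is the grip in N (left out, the last holds). Time passes only in rows, so rows that repeat a pose let the fingers close. It gives the time, the measured TCP pose, the force, the opening and the grip force at its end, in the units of the state.
- state(): the state, without advancing time (a new reading comes with each control period).
- grab_frame(name): name is "scene" or "top" or "wrist"; returns (picture, depth): 384x512x3 uint8, blue, green, red; 384x512 float32, mm along the optical axis (not along the pixel's ray), 0 where there is no reading.
- calibration(name): a dict with "intrinsics" (3x3 intrinsics, pixels), "R" (3x3) and "t" (3): a world point X has camera coordinates R X + t. Camera axes: x right, y down, z forward; pixel columns grow to the right and rows downward; lengths in mm; the calibration is good to about 2 mm. A picture is of the moment at which its call begins: read the wrist's pose just before it. calibration takes no time and is no camera call; for the wrist camera it gives the pose at the moment of the call.
- hand_in(): hands the job in; it is judged then, once.
The state is a dict: "clock": time; "joints": joint angles; "dq": joint speeds; "effort": joint torques, N m; "tcp_pos": TCP position; "orientation": TCP orientation; "force": force on the tool from outside, world axes, zero at the start; "wrist_torque": the same for the moment, N m; "gripper_width": finger opening in mm; "grip_force": force on a finger pad.
Only numpy, scipy, OpenCV 4.12 (cv2) and the standard library are available. Lean on these libraries where they do the work, as an engineer would, in place of code of your own. Each camera call takes 0.05 s, during which the arm holds its last target. There are 200 camera calls.

## Task

Clear the packing place: push the round lidded dish along the bench until it sits centred on the round blue mat, then push the empty plywood carrier board until it lies centred and square inside the yellow tape outline, lifting neither. Then stack every closed finds carton on the board in one upright, square column, each lying flat over the rectangle printed on the board, flush with the one below (any order, either way round), and last stand the red-lidded tin centred on top of the column. Do not shift the dark restored bowl or knock over the cup or the glue jar.

Things in the scene. Friction and masses are not known exactly. Their poses are not given: they have to be found in the camera images.
- mark: yellow tape outline on the bench, a flat 160 x 130 mm rectangle with a small cross at its middle, fixed; origin at its centre on the bench top, x along its long side
- carrier: loose plywood carrier board, 140 (x) x 110 (y) x 22 (z) mm, about 0.45 kg, lying flat; a blue rectangle of the cartons' size is printed on its middle; origin at the centre of its underside, top at z = 22 mm, x along its long side. Too wide to grip: it slides when pushed at its edge
- mat: thin round blue mat with a white rim, 120 mm diameter, under 2 mm thick, flat on the bench, fixed; origin at its centre
- dish: loose round sherd dish, white with a flat terracotta lid on it (one rigid piece), 100 mm diameter, 26 mm high, about 0.4 kg, at the edge of the tape outline; origin at the centre of its underside. Too wide to grip: it slides when pushed at its side
- tin: round aluminium tin with a red lid, closed, 58 mm diameter, 36 mm high, about 0.16 kg, standing upright among the cartons; origin at the centre of its underside
- carton_kraft: closed finds carton, plain brown cardboard with a white label, 90 (x) x 60 (y) x 34 (z) mm, 0.13 to 0.25 kg, rigid, lying flat; origin at the centre of its underside, x along its long side, z up. May be absent
- carton_white: closed finds carton, white with a grey label, 90 (x) x 60 (y) x 36 (z) mm, 0.13 to 0.25 kg, rigid, lying flat; origin at the centre of its underside, x along its long side, z up. May be absent
- carton_grey: closed finds carton, grey with a white label, 90 (x) x 60 (y) x 38 (z) mm, 0.13 to 0.25 kg, rigid, lying flat; origin at the centre of its underside, x along its long side, z up. May be absent
- carton_blue: closed finds carton, blue with a white label, 90 (x) x 60 (y) x 42 (z) mm, 0.13 to 0.25 kg, rigid, lying flat; origin at the centre of its underside, x along its long side, z up. May be absent
- carton_green: closed finds carton, green with a white label, 90 (x) x 60 (y) x 46 (z) mm, 0.13 to 0.25 kg, rigid, lying flat; origin at the centre of its underside, x along its long side, z up. May be absent
- cup: bystander: small restored terracotta cup standing on the bench at the left, 60 mm diameter, 55 mm high, open top; origin at the centre of its underside
- glue_jar: bystander: amber glue jar with a black cap, 48 mm diameter, 60 mm high, beyond the cartons; origin at the centre of its underside
- bowl: bystander: dark restored bowl, 100 mm diameter, 60 mm high, beyond the tape outline; origin at the centre of its underside

How it is judged (in metres and radians):
On the way, in this order (a step that is already met when the one before it is completed fails the run):
1. the round dish lies on the round mat, its centre within 15 mm of the mat's (horizontal distance between dish and mat below 0.015 m), for 0.2 s.
2. the carrier board lies on the tape outline (centre within 20 mm, square within 0.17 rad), still empty (horizontal distance between carrier and mark below 0.02 m and angle between the x axis of carrier and the x axis of mark, either way round below 0.17 rad and horizontal distance between each of carton_kraft, carton_white, carton_grey, carton_blue, carton_green, tin and carrier above 0.07 m), for 0.2 s.
3. every carton present lies in the column on the carrier, the tin not yet on it (horizontal distance between each of carton_kraft, carton_white, carton_grey, carton_blue, carton_green and carrier below 0.01 m and angle between the x axis of each of carton_kraft, carton_white, carton_grey, carton_blue, carton_green and the x axis of carrier, either way round below 0.12 rad and angle between each of carton_kraft, carton_white, carton_grey, carton_blue, carton_green's own z axis and vertical below 0.08 rad and height (world z) of each of carton_kraft, carton_white, carton_grey, carton_blue, carton_green above 0.016 m and linear speed of each of carton_kraft, carton_white, carton_grey, carton_blue, carton_green below 0.02 m/s and horizontal distance between tin and carrier above 0.05 m), for 0.2 s.
At the end, for the whole second after the job is handed in: Dish within 15 mm of the mat's centre; carrier within 20 mm and 0.17 rad of the outline; every carton present flat in the column, within 10 mm of the carrier's centre and 0.12 rad of its long side; the tin upright on top of them all, within 10 mm of that centre (horizontal distance between dish and mat below 0.015 m and horizontal distance between carrier and mark below 0.02 m and angle between the x axis of carrier and the x axis of mark, either way round below 0.17 rad and horizontal distance between each of carton_kraft, carton_white, carton_grey, carton_blue, carton_green, tin and carrier below 0.01 m and angle between the x axis of each of carton_kraft, carton_white, carton_grey, carton_blue, carton_green and the x axis of carrier, either way round below 0.12 rad and angle between each of carton_kraft, carton_white, carton_grey, carton_blue, carton_green, tin's own z axis and vertical below 0.08 rad and height (world z) of each of carton_kraft, carton_white, carton_grey, carton_blue, carton_green above 0.016 m and linear speed of each of carton_kraft, carton_white, carton_grey, carton_blue, carton_green, tin below 0.02 m/s and z of tin in the frame of carton_kraft above 0.025 m and z of tin in the frame of carton_white above 0.025 m and z of tin in the frame of carton_grey above 0.025 m and z of tin in the frame of carton_blue above 0.025 m and z of tin in the frame of carton_green above 0.025 m); the robot touches nothing.
It fails at once if the carrier board or the dish is lifted or tipped instead of pushed flat along the bench (height (world z) of any of carrier, dish above 0.02 m or angle between any of carrier, dish's own z axis and vertical above 0.2 rad).
It fails at once if the restored cup, the bowl or the glue jar is knocked over (angle between any of cup, bowl, glue_jar's own z axis and vertical above 0.6 rad).
It fails at once if the restored bowl is pushed out of its place (distance of bowl from where it was at the start of the episode above 0.05 m).
Of carton_kraft, carton_white, carton_grey, carton_blue, carton_green only 3 to 5 are there at a start; the rules pass over those that are not, and their reading is None.
At some moment in a run one of tin may be knocked a few centimetres aside while the robot is not near it.
Once in a run the grip may slacken for a moment while it holds something.
It also fails if it takes over 210 s, if anything falls off the work surface, if the arm or the gripper's body presses on something with over 40 N, if the wrist force passes 120 N, or if a joint passes its speed limit or range.

## Working session

There is one attempt and no reset: what is moved stays moved. The work goes in short steps, Python scripts to look and compute and a tool call to move; the robot and the scene stay as the last step left them, time stands still between calls to the robot, and variables do not carry over. Pictures are saved under pics/ and viewed, at most 14 in all, crops included, and the job is handed in when it is done.

Besides the shell and the picture viewer there is one more tool, called after "Call:" by a JSON object that holds its "name" and its "arguments". step_arm: Moves the arm, as the interface text tells. Its arguments: {"type":"object","properties":{"deltas":{"type":"array"},"squeeze":{"type":"number"}},"required":["deltas"]}

```bash
ls; mkdir -p pics; python3 - <<'E'
from station import *
import cv2,numpy as np
print(state())
a,d=grab_frame("top"); b,e=grab_frame("scene")
np.savez('f0.npz',a=a,d=d,b=b,e=e)
for n in("top","scene"):print(calibration(n))
cv2.imwrite('pics/top0.png',a);cv2.imwrite('pics/scene0.png',b)
E
```

```text
pics
{'clock': 0.0, 'joints': array([ 1.18142780e+00,  3.51277073e-01,  1.65242873e+00,  2.04367005e-05,
        1.13911950e+00, -8.45757658e-02]), 'dq': array([ 6.19638673e-04,  1.07618558e-03, -8.40109414e-04, -4.90046621e-06,
       -3.65234573e-04, -5.95302443e-04]), 'effort': array([-1.76538018e-03, -5.06092322e+01, -2.91410708e+01, -1.19707656e-04,
        4.55590314e-03,  3.38042025e-05]), 'tcp_pos': array([164.88162684, 524.34861494, 230.73429945]), 'orientation': array([-1.53707599e-04,  1.51811376e-01,  9.88409291e-01, -5.96921756e-04]), 'force': array([-0.22104288, -0.88944602,  0.21665811]), 'wrist_torque': array([ 0.03600312, -0.03127212, -0.02917986]), 'grip_force': 0.0, 'gripper_width': 85.64895280869443}
{'intrinsics': array([[368.82603216,   0.        , 247.60988943],
       [  0.        , 368.82603216, 188.08812145],
       [  0.        ,   0.        ,   1.        ]]), 'R': array([[ 0.02991747, -0.99942196,  0.01614592],
       [-0.99676411, -0.0310358 , -0.07414908],
       [ 0.07460732, -0.01387532, -0.99711645]]), 't': array([ 16.68411066, 585.10696307, 970.3300238 ])}
{'intrinsics': array([[348.75848898,   0.        , 253.74970554],
       [  0.        , 348.75848898, 193.31925624],
       [  0.        ,   0.        ,   1.        ]]), 'R': array([[ 0.87374588,  0.48635933,  0.00476845],
       [ 0.38728542, -0.68976148, -0.61175085],
       [-0.29424164,  0.53636154, -0.79103613]]), 't': array([-536.39456112, -175.87773777, 1154.9014593 ])}
```

View pics/top0.png

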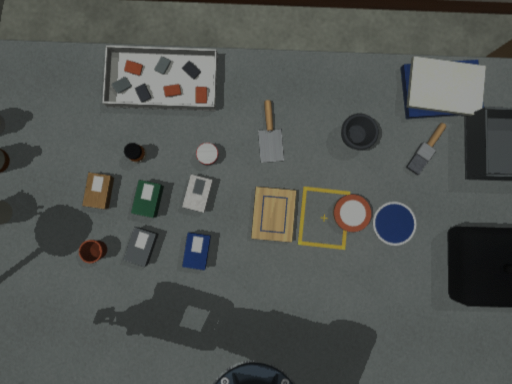

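View pics/scene0.png

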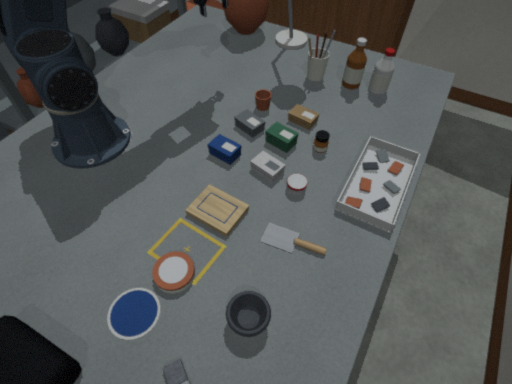

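The top view shows the cartons kraft (97,190), green (147,198), white (197,193), grey (140,246) and blue (197,250). The tin is at (207,154), carrier (274,214), tape outline (324,218), dish (352,213), mat (394,223), bowl (361,131), cup (92,251) and jar (134,152). The scene view agrees, and all five cartons are present.

```bash
cat > h.py <<'E'
from station import *
import cv2,numpy as np
from scipy.spatial.transform import Rotation as Ro
def cloud(d,c):
    K=c["intrinsics"];v,u=np.indices(d.shape)
    P=np.dstack([(u-K[0,2])/K[0,0]*d,(v-K[1,2])/K[1,1]*d,d])
    return (P-c["t"])@c["R"]
def ray(uv,z,c):
    uv=np.atleast_2d(np.asarray(uv,float));K=c["intrinsics"]
    r=np.c_[(uv-K[:2,2])/K[[0,1],[0,1]],np.ones(len(uv))]@c["R"]
    o=-c["R"].T@c["t"]
    return (o+r*((z-o[2])/r[:,2])[:,None])[:,:2]
def rect(p):
    (x,y),(w,h),a=cv2.minAreaRect(np.float32(p))
    if w<h: w,h,a=h,w,a+90
    return x,y,w,h,(a+90)%180-90   # angle of long side, deg from world x
def go(x,y,z,yaw):
    """deltas in tool axes to reach pose; yaw deg = direction of tool y (closing line) from world x, tool down; half turn chosen nearest"""
    s=state();q=s["orientation"];R=Ro.from_quat([q[1],q[2],q[3],q[0]])
    lin=R.inv().apply(np.array([x,y,z])-s["tcp_pos"]);out=[]
    for k in(0,180):
        a=np.radians(yaw+k);Y=np.array([np.cos(a),np.sin(a),0]);Z=np.array([0,0,-1.])
        T=Ro.from_matrix(np.c_[np.cross(Y,Z),Y,Z]);out.append((R.inv()*T).as_rotvec())
    o=min(out,key=np.linalg.norm)
    print("tcp",s["tcp_pos"].round(1),"lin",lin.round(1),"rot",o.round(3),"j6",s["joints"][5].round(2),"F",s["force"].round(1),"w",round(s["gripper_width"],1))
E
python3 - <<'E'
from h import *
f=np.load('f0.npz');c=calibration("top");P=cloud(f['d'],c);a=f['a'];hsv=cv2.cvtColor(a,cv2.COLOR_BGR2HSV)
ok=(f['d']>0);m=(ok&(P[...,2]>12)&(P[...,2]<80)).astype(np.uint8)
n,l,s,ce=cv2.connectedComponentsWithStats(m)
for i in range(1,n):
    if s[i,4]<150: continue
    q=(l==i);z=np.percentile(P[q][:,2],90);
    t=q&(P[...,2]>z-7)
    r=rect(P[t][:,:2]);(cx,cy),rr=cv2.minEnclosingCircle(np.float32(P[t][:,:2]))
    print(ce[i].round(),s[i,4],"z",z.round(1),"rect",np.round(r,1),"circ",round(cx),round(cy),round(rr), "bgr",np.median(a[t],0))
def big(m):
    cs,_=cv2.findContours(m.astype(np.uint8),cv2.RETR_EXTERNAL,cv2.CHAIN_APPROX_NONE);return max(cs,key=cv2.contourArea)[:,0]
roi=np.zeros(ok.shape,bool);roi[150:300,240:440]=1
y=cv2.inRange(hsv,(20,120,100),(35,255,255))>0
y[:, :297]=0
p=ray(big(y&roi),0,c);print("mark",np.round(rect(p),1))
b=cv2.inRange(hsv,(100,120,50),(130,255,255))>0; b[:,:360]=0
p=ray(big(b&roi),1,c);print("mat",cv2.minEnclosingCircle(np.float32(p)))
E
```

```text
[155.  75.] 1577 z 40.4 rect [877.9 281.6 301.6 161.6  89.9] circ 877 281 169 bgr [121. 123. 122.]
[162.  65.] 175 z 19.2 rect [917.6 281.   44.3  31.6 -26.5] circ 917 281 25 bgr [85. 86. 79.]
[450. 100.] 5547 z 49.4 rect [ 788.  -516.4  371.4  225.3   11.6] circ 792 -534 208 bgr [147. 153. 152.]
[132.  67.] 169 z 20.5 rect [908.  362.4  42.3  31.4  77. ] circ 907 362 25 bgr [ 42.  63. 122.]
[190.  69.] 163 z 20.9 rect [908.8 203.9  38.7  30.3  48.3] circ 909 204 23 bgr [48. 45. 42.]
[120.  85.] 156 z 22.3 rect [855.7 392.7  37.1  31.7 -52.5] circ 856 393 23 bgr [78. 79. 72.]
[143.  92.] 173 z 19.4 rect [838.9 331.2  45.2  31.4  26.9] circ 839 331 25 bgr [54. 50. 47.]
[171.  90.] 168 z 19.4 rect [847.7 251.1  44.1  31.8 -77.6] circ 847 252 25 bgr [ 41.  62. 119.]
[200.  93.] 154 z 22.0 rect [840.1 171.8  38.9  30.1   0.9] circ 842 170 22 bgr [ 44.  64. 121.]
[268. 115.] 197 z 20.2 rect [787.9 -16.7  84.6  17.9   6.5] circ 788 -17 42 bgr [ 72. 104. 129.]
[499. 114.] 189 z 74.2 rect [ 802.7 -616.7   68.2    1.5   89.6] circ 803 -617 34 bgr [30. 31. 29.]
[359. 132.] 1088 z 59.0 rect [ 7
[... 832 characters left out ...]
 [ 91.  102.5 135. ]
[  4. 212.] 183 z 51.4 rect [502.4 668.1  39.    8.7   5.6] circ 502 671 20 bgr [44. 49. 48.]
[140. 247.] 858 z 39.2 rect [420.5 312.3  90.4  60.7 -16.4] circ 421 312 53 bgr [78. 78. 73.]
[459. 262.] 1314 z 77.0 rect [ 411.3 -547.   222.5  117.5  -19.5] circ 401 -578 114 bgr [15. 14. 13.]
[196. 251.] 826 z 43.4 rect [414.2 164.6  90.   60.   -6.5] circ 414 165 53 bgr [91. 49. 29.]
[ 91. 251.] 365 z 54.8 rect [406.9 432.2  59.   56.5 -40.3] circ 407 433 30 bgr [35.  51.5 94.5]
[253. 377.] 644 z 27.9 rect [ 88.5   2.  116.6  19.9 -90. ] circ 96 2 58 bgr [21. 19. 16.]
mark [ 511.8 -176.7  158.8  129.9   -4.6]
mat ((502.27337646484375, -370.9407958984375), 51.80946731567383)
```

Call:
{"name": "step_arm", "arguments": {"deltas": [{"linear": [-30, -29, 0], "rotation": [0, 0, 0], "claw": -0.2}, {"linear": [-57, -55, 0], "rotation": [0, 0, 0], "claw": -0.2}, {"linear": [-85, -83, 0], "rotation": [0, 0, 0], "claw": -0.2}, {"linear": [-113, -110, 0], "rotation": [0, 0, 0], "claw": -0.2}, {"linear": [-113, -110, 0], "rotation": [0, 0, 0], "claw": -0.2}]}}

```text
clock: 0.52
tcp_pos: [241.4, 381.4, 231.0]
orientation: [0.0, 0.153, 0.988, -0.001]
force: [1.2, -0.2, 1.1]
gripper_width: 51.5
grip_force: 0.0
```

Call:
{"name": "step_arm", "arguments": {"deltas": [{"linear": [-113, -110, 0], "rotation": [0, 0, 0], "claw": -0.2}, {"linear": [-113, -110, 0], "rotation": [0, 0, 0], "claw": -0.2}, {"linear": [-113, -110, 0], "rotation": [0, 0, 0], "claw": -0.2}, {"linear": [-113, -110, 0], "rotation": [0, 0, 0], "claw": -0.2}, {"linear": [-113, -110, 0], "rotation": [0, 0, 0], "claw": -0.2}]}}

```text
clock: 0.93
tcp_pos: [316.2, 243.4, 231.2]
orientation: [0.0, 0.154, 0.988, -0.0]
force: [-0.2, -0.4, -0.6]
gripper_width: 51.1
grip_force: 0.0
```

Call:
{"name": "step_arm", "arguments": {"deltas": [{"linear": [-113, -110, 0], "rotation": [0, 0, 0], "claw": -0.2}, {"linear": [-113, -110, 0], "rotation": [0, 0, 0], "claw": -0.2}, {"linear": [-113, -110, 0], "rotation": [0, 0, 0], "claw": -0.2}, {"linear": [-113, -110, 0], "rotation": [0, 0, 0], "claw": -0.2}, {"linear": [-113, -110, 0], "rotation": [0, 0, 0], "claw": -0.2}]}}

```text
clock: 1.35
tcp_pos: [391.4, 104.8, 231.3]
orientation: [0.0, 0.154, 0.988, -0.0]
force: [-0.8, -0.1, -0.2]
gripper_width: 51.2
grip_force: 0.0
```

Call:
{"name": "step_arm", "arguments": {"deltas": [{"linear": [-113, -110, 0], "rotation": [0, 0, 0], "claw": -0.2}, {"linear": [-113, -110, 0], "rotation": [0, 0, 0], "claw": -0.2}, {"linear": [-113, -110, 0], "rotation": [0, 0, 0], "claw": -0.2}, {"linear": [-113, -110, 0], "rotation": [0, 0, 0], "claw": -0.2}, {"linear": [-113, -110, 0], "rotation": [0, 0, 0], "claw": -0.2}]}}

```text
clock: 1.77
tcp_pos: [466.4, -33.9, 231.1]
orientation: [0.0, 0.153, 0.988, -0.0]
force: [-0.9, -0.0, 0.2]
gripper_width: 51.4
grip_force: 0.0
```

Call:
{"name": "step_arm", "arguments": {"deltas": [{"linear": [-113, -110, 0], "rotation": [0, 0, 0], "claw": -0.2}, {"linear": [-113, -110, 0], "rotation": [0, 0, 0], "claw": -0.2}, {"linear": [-113, -110, 0], "rotation": [0, 0, 0], "claw": -0.2}, {"linear": [-113, -110, 0], "rotation": [0, 0, 0], "claw": -0.2}, {"linear": [-113, -110, 0], "rotation": [0, 0, 0], "claw": -0.2}]}}

```text
clock: 2.18
tcp_pos: [541.0, -172.8, 230.6]
orientation: [0.0, 0.153, 0.988, -0.0]
force: [0.7, 0.3, -0.9]
gripper_width: 51.4
grip_force: 0.0
```

```bash
python3 -c "
from h import *
go(540,-173,150,-11)"
```

```text
tcp [ 541.  -172.8  230.6] lin [ 1.  -0.4 80.6] rot [0.000e+00 1.000e-03 1.455e+00] j6 -1.65 F [ 0.7  0.3 -0.9] w 51.4
```

Call:
{"name": "step_arm", "arguments": {"deltas": [{"linear": [0, 0, 25], "rotation": [0, 0, 0.485], "claw": -0.2}, {"linear": [0, 0, 50], "rotation": [0, 0, 0.485], "claw": -0.2}, {"linear": [0, 0, 50], "rotation": [0, 0, 0.485], "claw": -0.2}, {"linear": [0, 0, 50], "rotation": [0, 0, 0.485], "claw": -0.2}, {"linear": [0, 0, 50], "rotation": [0, 0, 0.485], "claw": -0.2}]}}

```text
clock: 2.6
tcp_pos: [538.9, -168.1, 180.7]
orientation: [-0.001, 0.387, 0.922, 0.0]
force: [-0.2, 0.1, -0.4]
gripper_width: 51.2
grip_force: 0.0
```

Call:
{"name": "step_arm", "arguments": {"deltas": [{"linear": [0, 0, 25], "rotation": [0, 0, 0.485], "claw": -0.2}, {"linear": [0, 0, 50], "rotation": [0, 0, 0.485], "claw": -0.2}, {"linear": [0, 0, 50], "rotation": [0, 0, 0.485], "claw": -0.2}, {"linear": [0, 0, 50], "rotation": [0, 0, 0.485], "claw": -0.2}, {"linear": [0, 0, 50], "rotation": [0, 0, 0.485], "claw": -0.2}]}}

```text
clock: 3.02
tcp_pos: [539.0, -168.6, 131.0]
orientation: [-0.0, 0.595, 0.803, -0.0]
force: [-0.2, 0.7, 1.1]
gripper_width: 51.0
grip_force: 0.0
```

Call:
{"name": "step_arm", "arguments": {"deltas": [{"linear": [0, 0, 25], "rotation": [0, 0, 0.485], "claw": -0.2}, {"linear": [0, 0, 50], "rotation": [0, 0, 0.485], "claw": -0.2}, {"linear": [0, 0, 50], "rotation": [0, 0, 0.485], "claw": -0.2}, {"linear": [0, 0, 50], "rotation": [0, 0, 0.485], "claw": -0.2}, {"linear": [0, 0, 50], "rotation": [0, 0, 0.485], "claw": -0.2}]}}

```text
clock: 3.43
tcp_pos: [539.1, -169.0, 81.3]
orientation: [-0.0, 0.77, 0.638, -0.0]
force: [0.6, 0.8, 0.4]
gripper_width: 51.6
grip_force: 0.0
```

```bash
python3 -c "
from h import *
go(540,-173,9,-11);go(512.5,-317.7,9,-11)"
```

```text
tcp [ 539.1 -169.    81.3] lin [-3.8  1.6 72.3] rot [-0.    -0.     0.005] j6 -0.2 F [0.6 0.8 0.4] w 51.6
tcp [ 539.1 -169.    81.3] lin [-151.1    1.6   72.2] rot [-0.    -0.     0.005] j6 -0.2 F [0.6 0.8 0.4] w 51.6
```

Call:
{"name": "step_arm", "arguments": {"deltas": [{"linear": [0, 1.5, 35], "rotation": [0, 0, 0], "claw": -0.2}, {"linear": [0, 1.5, 60], "rotation": [0, 0, 0], "claw": -0.2}, {"linear": [0, 1.5, 73], "rotation": [0, 0, 0], "claw": -0.2}, {"linear": [0, 1.5, 73], "rotation": [0, 0, 0], "claw": -0.2}]}}

```text
clock: 3.77
tcp_pos: [539.2, -169.0, 6.2]
orientation: [-0.002, 0.769, 0.639, -0.001]
force: [0.4, -0.2, 1.1]
gripper_width: 51.5
grip_force: 0.0
```

Call:
{"name": "step_arm", "arguments": {"deltas": [{"linear": [-10, 0, 0], "rotation": [0, 0, 0], "claw": -0.2}, {"linear": [-20, 0, 0], "rotation": [0, 0, 0], "claw": -0.2}, {"linear": [-30, 0, 0], "rotation": [0, 0, 0], "claw": -0.2}, {"linear": [-40, 0, 0], "rotation": [0, 0, 0], "claw": -0.2}, {"linear": [-50, 0, 0], "rotation": [0, 0, 0], "claw": -0.2}]}}

```text
clock: 4.18
tcp_pos: [531.3, -220.3, 9.4]
orientation: [0.001, 0.771, 0.637, 0.001]
force: [1.0, 4.6, 4.0]
gripper_width: 51.0
grip_force: 2.7
```

Call:
{"name": "step_arm", "arguments": {"deltas": [{"linear": [-10, 0, 0], "rotation": [0, 0, 0], "claw": -0.2}, {"linear": [-20, 0, 0], "rotation": [0, 0, 0], "claw": -0.2}, {"linear": [-30, 0, 0], "rotation": [0, 0, 0], "claw": -0.2}, {"linear": [-40, 0, 0], "rotation": [0, 0, 0], "claw": -0.2}, {"linear": [-50, 0, 0], "rotation": [0, 0, 0], "claw": -0.2}]}}

```text
clock: 4.6
tcp_pos: [521.5, -269.1, 8.7]
orientation: [0.0, 0.771, 0.637, 0.0]
force: [0.9, 4.8, 4.9]
gripper_width: 50.7
grip_force: 3.3
```

Call:
{"name": "step_arm", "arguments": {"deltas": [{"linear": [-10, 0, 0], "rotation": [0, 0, 0], "claw": -0.2}, {"linear": [-20, 0, 0], "rotation": [0, 0, 0], "claw": -0.2}, {"linear": [-29, 0, 0], "rotation": [0, 0, 0], "claw": -0.2}, {"linear": [-36, 0, 0], "rotation": [0, 0, 0], "claw": -0.2}, {"linear": [-40, 0, 0], "rotation": [0, 0, 0], "claw": -0.2}]}}

```text
clock: 5.02
tcp_pos: [513.9, -308.4, 8.5]
orientation: [0.0, 0.771, 0.637, 0.0]
force: [1.1, 4.9, 4.4]
gripper_width: 50.8
grip_force: 3.1
```

```bash
cat >> h.py <<'E'
def blob(cam,box,zlo,zhi,name=None):
    """objects with top in (zlo,zhi), centre within box x0,x1,y0,y1"""
    c=calibration(cam);a,d=grab_frame(cam)
    if name: cv2.imwrite('pics/'+name,a)
    P=cloud(d,c);X,Y,Z=np.moveaxis(P,2,0)
    m=((d>0)&(Z>zlo)&(Z<zhi)&(X>box[0])&(X<box[1])&(Y>box[2])&(Y<box[3])).astype(np.uint8)
    n,l,s,ce=cv2.connectedComponentsWithStats(m)
    for i in range(1,n):
        if s[i,4]<100: continue
        p=P[l==i];print(ce[i].round(),s[i,4],"z",np.median(p[:,2]).round(1),"rect",np.round(rect(p[:,:2]),1),"circ",np.round(np.array(sum(map(lambda v:list(v) if hasattr(v,'__len__') else [v],cv2.minEnclosingCircle(np.float32(p[:,:2]))),[])),1),"bgr",np.median(a[l==i],0))
E
python3 -c "
from h import *
go(512.5,-317.7,9,-11)
blob('top',(400,620,-460,-200),18,33,'t1.png')"
```

```text
tcp [ 513.9 -308.4    8.5] lin [-9.4  0.4 -0.5] rot [0.    0.    0.002] j6 -0.43 F [1.1 4.9 4.4] w 50.8
```

View pics/t1.png

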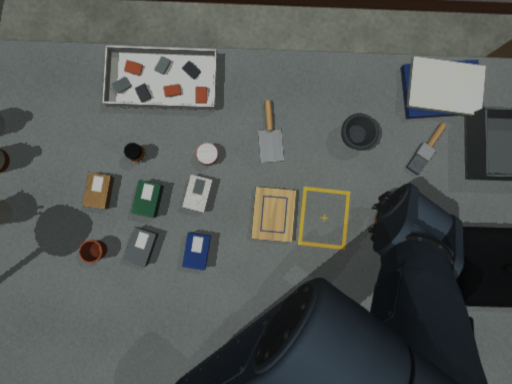

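The tape outline is now clear at (324,218). The arm hides the dish behind it at (385,215). I'll finish the push and withdraw.

Call:
{"name": "step_arm", "arguments": {"deltas": [{"linear": [-4, 0, 0], "rotation": [0, 0, 0], "claw": -0.2}, {"linear": [-7, 0, 0], "rotation": [0, 0, 0], "claw": -0.2}, {"linear": [-8, 0, 0], "rotation": [0, 0, 0], "claw": -0.2}, {"linear": [-8, 0, 0], "rotation": [0, 0, 0], "claw": -0.2}]}}

```text
clock: 5.4
tcp_pos: [512.5, -315.3, 8.2]
orientation: [-0.0, 0.771, 0.637, -0.0]
force: [0.1, 1.5, 2.1]
gripper_width: 51.1
grip_force: 0.9
```

Call:
{"name": "step_arm", "arguments": {"deltas": [{"linear": [20, 0, 0], "rotation": [0, 0, 0], "claw": -0.2}, {"linear": [40, 0, 0], "rotation": [0, 0, 0], "claw": -0.2}, {"linear": [40, 0, -40], "rotation": [0, 0, 0], "claw": -0.2}, {"linear": [40, 0, -80], "rotation": [0, 0, 0], "claw": -0.2}, {"linear": [40, 0, -110], "rotation": [0, 0, 0], "claw": -0.2}]}}

```text
clock: 5.82
tcp_pos: [520.5, -275.9, 120.6]
orientation: [0.001, 0.77, 0.638, -0.0]
force: [1.0, 0.3, 1.5]
gripper_width: 51.0
grip_force: 0.0
```

Call:
{"name": "step_arm", "arguments": {"deltas": [{"linear": [200, 0, 0], "rotation": [0, 0, 0], "claw": -0.2}, {"linear": [200, 0, 0], "rotation": [0, 0, 0], "claw": -0.2}, {"linear": [200, 0, 0], "rotation": [0, 0, 0], "claw": -0.2}, {"linear": [200, 0, 0], "rotation": [0, 0, 0], "claw": -0.2}, {"linear": [200, 0, 0], "rotation": [0, 0, 0], "claw": -0.2}]}}

```text
clock: 6.23
tcp_pos: [557.7, -77.0, 118.3]
orientation: [0.0, 0.77, 0.638, -0.0]
force: [0.7, -0.7, -0.8]
gripper_width: 51.1
grip_force: 0.0
```

Call:
{"name": "step_arm", "arguments": {"deltas": [{"linear": [130, 0, 0], "rotation": [0, 0, 0], "claw": -1}, {"linear": [130, 0, 0], "rotation": [0, 0, 0], "claw": -1}, {"linear": [130, 0, 0], "rotation": [0, 0, 0], "claw": -1}, {"linear": [130, 0, 0], "rotation": [0, 0, 0], "claw": -1}, {"linear": [130, 0, 0], "rotation": [0, 0, 0], "claw": -1}]}}

```text
clock: 6.65
tcp_pos: [582.2, 50.3, 118.0]
orientation: [0.0, 0.769, 0.639, -0.0]
force: [0.1, -0.1, -0.3]
gripper_width: 85.4
grip_force: 0.0
```

```bash
python3 -c "
from h import *
blob('top',(400,620,-460,-200),18,33,'t2.png')
# carrier push pose: behind +y edge, direction of mark short side
go(524,70,90,-3.3)"
```

```text
[396. 224.] 1128 z 25.5 rect [ 501.4 -365.6  100.    99.2   -5.8] circ [ 501.4 -366.1   51. ] bgr [108. 122. 160.]
tcp [582.   48.6 118. ] lin [ 10.2 -60.9  28. ] rot [-0.     0.001 -0.129] j6 0.19 F [-0.1  0.5 -0.4] w 85.6
```

Call:
{"name": "step_arm", "arguments": {"deltas": [{"linear": [-12, -60, 0], "rotation": [0, 0, -0.112], "claw": -0.2}, {"linear": [-12, -60, 0], "rotation": [0, 0, -0.112], "claw": -0.2}, {"linear": [-12, -60, 30], "rotation": [0, 0, -0.112], "claw": -0.2}, {"linear": [-12, -60, 60], "rotation": [0, 0, -0.112], "claw": -0.2}, {"linear": [-12, -60, 60], "rotation": [0, 0, -0.112], "claw": -0.2}]}}

```text
clock: 7.12
tcp_pos: [518.0, 46.0, 54.4]
orientation: [-0.002, 0.734, 0.679, -0.003]
force: [-1.0, -0.7, -0.3]
gripper_width: 51.5
grip_force: 0.0
```

```bash
python3 -c "
from h import *
go(521,48,5,-4.2);go(517,-110,5,-4.2)"
```

```text
tcp [518.   46.   54.4] lin [ 2.3  3.2 49.4] rot [-0.007  0.001 -0.005] j6 0.08 F [-1.  -0.7 -0.3] w 51.5
tcp [518.   46.   54.4] lin [-155.6   11.6   49.5] rot [-0.007  0.001 -0.005] j6 0.08 F [-1.  -0.7 -0.3] w 51.5
```

Call:
{"name": "step_arm", "arguments": {"deltas": [{"linear": [2, 3, 25], "rotation": [0, 0, 0], "claw": -0.2}, {"linear": [2, 3, 45], "rotation": [0, 0, 0], "claw": -0.2}, {"linear": [2, 3, 52], "rotation": [0, 0, 0], "claw": -0.2}, {"linear": [2, 3, 52], "rotation": [0, 0, 0], "claw": -0.2}]}}

```text
clock: 7.45
tcp_pos: [523.5, 48.6, 5.8]
orientation: [-0.001, 0.734, 0.679, -0.001]
force: [-0.2, -0.1, 1.6]
gripper_width: 51.5
grip_force: 0.0
```

Call:
{"name": "step_arm", "arguments": {"deltas": [{"linear": [-10, 0.5, 0], "rotation": [0, 0, 0], "claw": -0.2}, {"linear": [-20, 1, 0], "rotation": [0, 0, 0], "claw": -0.2}, {"linear": [-30, 1.5, 0], "rotation": [0, 0, 0], "claw": -0.2}, {"linear": [-40, 2, 0], "rotation": [0, 0, 0], "claw": -0.2}, {"linear": [-50, 2.5, 0], "rotation": [0, 0, 0], "claw": -0.2}]}}

```text
clock: 7.87
tcp_pos: [523.3, -1.7, 7.4]
orientation: [0.001, 0.734, 0.679, 0.001]
force: [0.3, 5.3, 5.2]
gripper_width: 51.4
grip_force: 2.9
```

Call:
{"name": "step_arm", "arguments": {"deltas": [{"linear": [-10, 0.5, 0], "rotation": [0, 0, 0], "claw": -0.2}, {"linear": [-20, 1, 0], "rotation": [0, 0, 0], "claw": -0.2}, {"linear": [-30, 1.5, 0], "rotation": [0, 0, 0], "claw": -0.2}, {"linear": [-40, 2, 0], "rotation": [0, 0, 0], "claw": -0.2}, {"linear": [-50, 2.5, 0], "rotation": [0, 0, 0], "claw": -0.2}]}}

```text
clock: 8.28
tcp_pos: [521.7, -51.8, 7.3]
orientation: [0.0, 0.734, 0.679, 0.001]
force: [0.0, 6.3, 4.7]
gripper_width: 51.4
grip_force: 2.8
```

Call:
{"name": "step_arm", "arguments": {"deltas": [{"linear": [-10, 0.5, 0], "rotation": [0, 0, 0], "claw": -0.2}, {"linear": [-20, 1, 0], "rotation": [0, 0, 0], "claw": -0.2}, {"linear": [-30, 1.5, 0], "rotation": [0, 0, 0], "claw": -0.2}, {"linear": [-38, 2, 0], "rotation": [0, 0, 0], "claw": -0.2}, {"linear": [-45, 2.5, 0], "rotation": [0, 0, 0], "claw": -0.2}]}}

```text
clock: 8.7
tcp_pos: [520.5, -96.9, 7.1]
orientation: [0.0, 0.734, 0.679, 0.0]
force: [-0.4, 5.0, 4.9]
gripper_width: 51.5
grip_force: 2.8
```

```bash
python3 -c "
from h import *
go(517,-113,5,-4.6)
blob('top',(400,620,-300,0),16,28)"
```

```text
tcp [520.5 -96.9   7.1] lin [-16.4  -2.2   2.1] rot [ 0.001 -0.     0.002] j6 -0.19 F [-0.4  5.   4.9] w 51.5
```

Call:
{"name": "step_arm", "arguments": {"deltas": [{"linear": [-6, 0, 0], "rotation": [0, 0, 0], "claw": -0.2}, {"linear": [-11, 0, 0], "rotation": [0, 0, 0], "claw": -0.2}, {"linear": [-14, 0, 0], "rotation": [0, 0, 0], "claw": -0.2}, {"linear": [-15.5, 0, 0], "rotation": [0, 0, 0], "claw": -0.2}, {"linear": [-15.5, 0, 0], "rotation": [0, 0, 0], "claw": -0.2}]}}

```text
clock: 9.17
tcp_pos: [519.2, -111.6, 6.4]
orientation: [0.0, 0.734, 0.679, -0.0]
force: [0.1, -0.5, 0.0]
gripper_width: 51.2
grip_force: 0.0
```

Call:
{"name": "step_arm", "arguments": {"deltas": [{"linear": [20, 0, 0], "rotation": [0, 0, 0], "claw": -0.2}, {"linear": [40, 0, 0], "rotation": [0, 0, 0], "claw": -0.2}, {"linear": [60, 0, -40], "rotation": [0, 0, 0], "claw": -1}, {"linear": [80, 0, -80], "rotation": [0, 0, 0], "claw": -1}, {"linear": [100, 0, -110], "rotation": [0, 0, 0], "claw": -1}]}}

```text
clock: 9.58
tcp_pos: [526.4, -11.4, 117.1]
orientation: [-0.0, 0.734, 0.679, -0.001]
force: [0.9, -0.1, 0.8]
gripper_width: 84.3
grip_force: 0.0
```

Call:
{"name": "step_arm", "arguments": {"deltas": [{"linear": [130, -40, -40], "rotation": [0, 0, 0], "claw": -1}, {"linear": [130, -40, -40], "rotation": [0, 0, 0], "claw": -1}, {"linear": [130, -40, -40], "rotation": [0, 0, 0], "claw": -1}, {"linear": [130, -40, -40], "rotation": [0, 0, 0], "claw": -1}, {"linear": [130, -40, -40], "rotation": [0, 0, 0], "claw": -1}]}}

```text
clock: 10.0
tcp_pos: [496.6, 123.7, 157.1]
orientation: [0.001, 0.733, 0.681, 0.001]
force: [0.5, -0.4, -0.1]
gripper_width: 85.5
grip_force: 0.0
```

```bash
python3 -c "
from h import *
blob('top',(400,620,-300,0),16,30,'t3.png')
blob('top',(350,720,60,300),30,70)
go(414,165,150,83.5)"
```

```text
[325. 218.] 2122 z 21.0 rect [ 510.5 -175.5  139.9  110.3   -4.4] circ [ 509.8 -175.9   86.1] bgr [ 63.  90. 105.]
[207. 153.] 378 z 35.1 rect [672.6 147.1  57.5  56.3   2.7] circ [672.8 146.8  29.3] bgr [173. 175. 174.]
[197. 186.] 372 z 35.2 rect [580.  165.5  60.   59.4  77.2] circ [579.7 164.7  41.3] bgr [143.5 146.5 145. ]
[152. 194.] 279 z 45.1 rect [545.4 289.1  88.7  36.1 -11.6] circ [546.1 287.8  45.4] bgr [60. 82. 45.]
[193. 259.] 244 z 40.9 rect [396.2 169.1  64.   33.9 -82.3] circ [388.9 168.5  33. ] bgr [101.  53.  29.]
tcp [496.9 120.9 155.8] lin [ 37.7 -86.    5.8] rot [-0.000e+00  1.000e-03 -1.533e+00] j6 0.22 F [ 0.  -0.6 -0. ] w 85.6
```

Dish and board are placed: the dish is about 5 mm off the mat centre, the board about 2 mm off the outline and 0.2° off square. Next is the blue carton.

Call:
{"name": "step_arm", "arguments": {"deltas": [{"linear": [0, 0, 0], "rotation": [0, 0, -0.511], "claw": -1}, {"linear": [0, 0, 0], "rotation": [0, 0, -0.511], "claw": -1}, {"linear": [0, 0, 0], "rotation": [0, 0, -0.511], "claw": -1}, {"linear": [0, 0, 0], "rotation": [0, 0, -0.511], "claw": -1}, {"linear": [0, 0, 0], "rotation": [0, 0, -0.511], "claw": -1}]}}

```text
clock: 10.52
tcp_pos: [497.1, 119.5, 155.2]
orientation: [-0.0, 0.536, 0.844, -0.001]
force: [-0.5, -0.3, 0.1]
gripper_width: 85.4
grip_force: 0.0
```

Call:
{"name": "step_arm", "arguments": {"deltas": [{"linear": [0, 0, 0], "rotation": [0, 0, -0.511], "claw": -1}, {"linear": [0, 0, 0], "rotation": [0, 0, -0.511], "claw": -1}, {"linear": [0, 0, 0], "rotation": [0, 0, -0.511], "claw": -1}, {"linear": [0, 0, 0], "rotation": [0, 0, -0.511], "claw": -1}, {"linear": [0, 0, 0], "rotation": [0, 0, -0.511], "claw": -1}]}}

```text
clock: 10.93
tcp_pos: [497.0, 120.0, 155.4]
orientation: [-0.0, 0.307, 0.952, -0.0]
force: [-0.7, 0.2, 0.8]
gripper_width: 85.3
grip_force: 0.0
```

Call:
{"name": "step_arm", "arguments": {"deltas": [{"linear": [0, 0, 0], "rotation": [0, 0, -0.511], "claw": -1}, {"linear": [0, 0, 0], "rotation": [0, 0, -0.511], "claw": -1}, {"linear": [0, 0, 0], "rotation": [0, 0, -0.511], "claw": -1}, {"linear": [0, 0, 0], "rotation": [0, 0, -0.511], "claw": -1}, {"linear": [0, 0, 0], "rotation": [0, 0, -0.511], "claw": -1}]}}

```text
clock: 11.35
tcp_pos: [497.0, 120.3, 155.6]
orientation: [-0.0, 0.058, 0.998, -0.0]
force: [0.1, 0.1, -0.7]
gripper_width: 85.3
grip_force: 0.0
```

```bash
python3 -c "
from h import *
go(414.2,164.6,8,83.5)"
```

```text
tcp [497.  120.3 155.6] lin [ 87.3  34.5 147.6] rot [-0.    -0.    -0.002] j6 -1.31 F [ 0.1  0.1 -0.7] w 85.3
```

Call:
{"name": "step_arm", "arguments": {"deltas": [{"linear": [30, 12, 0], "rotation": [0, 0, 0], "claw": -1}, {"linear": [60, 24, 0], "rotation": [0, 0, 0], "claw": -1}, {"linear": [87, 34, 20], "rotation": [0, 0, 0], "claw": -1}, {"linear": [87, 34, 50], "rotation": [0, 0, 0], "claw": -1}, {"linear": [87, 34, 75], "rotation": [0, 0, 0], "claw": -1}]}}

```text
clock: 11.77
tcp_pos: [413.5, 165.0, 80.1]
orientation: [0.0, 0.061, 0.998, 0.0]
force: [0.5, 0.8, -1.2]
gripper_width: 85.1
grip_force: 0.0
```

Call:
{"name": "step_arm", "arguments": {"deltas": [{"linear": [0, 0, 30], "rotation": [0, 0, 0], "claw": -1}, {"linear": [0, 0, 55], "rotation": [0, 0, 0], "claw": -1}, {"linear": [0, 0, 72], "rotation": [0, 0, 0], "claw": -1}, {"linear": [0, 0, 72], "rotation": [0, 0, 0], "claw": -1}, {"linear": [0, 0, 72], "rotation": [0, 0, 0], "claw": -1}]}}

```text
clock: 12.18
tcp_pos: [414.2, 164.4, 8.7]
orientation: [-0.001, 0.06, 0.998, -0.0]
force: [0.9, -0.2, 1.0]
gripper_width: 85.6
grip_force: 0.0
```

Call:
{"name": "step_arm", "arguments": {"deltas": [{"linear": [0, 0, 0], "rotation": [0, 0, 0], "claw": 0.6}, {"linear": [0, 0, 0], "rotation": [0, 0, 0], "claw": 0.6}, {"linear": [0, 0, 0], "rotation": [0, 0, 0], "claw": 0.6}, {"linear": [0, 0, 0], "rotation": [0, 0, 0], "claw": 0.6}, {"linear": [0, 0, 0], "rotation": [0, 0, 0], "claw": 0.6}], "squeeze": 60}}

```text
clock: 12.6
tcp_pos: [415.2, 164.8, 10.3]
orientation: [0.001, 0.058, 0.998, 0.0]
force: [-1.1, -1.5, 8.2]
gripper_width: 58.9
grip_force: 64.7
```

Call:
{"name": "step_arm", "arguments": {"deltas": [{"linear": [0, 0, -15], "rotation": [0, 0, 0], "claw": 0.6}, {"linear": [0, 0, -40], "rotation": [0, 0, 0], "claw": 0.6}, {"linear": [0, 0, -60], "rotation": [0, 0, 0], "claw": 0.6}, {"linear": [0, 0, -70], "rotation": [0, 0, 0], "claw": 0.6}, {"linear": [0, 0, -70], "rotation": [0, 0, 0], "claw": 0.6}]}}

```text
clock: 13.02
tcp_pos: [415.7, 165.1, 81.1]
orientation: [0.002, 0.058, 0.998, 0.001]
force: [0.6, 0.2, -0.7]
gripper_width: 59.4
grip_force: 65.6
```

```bash
python3 -c "
from h import *
go(510.5,-175.5,80,85.6)
print(state()['grip_force'])"
```

```text
tcp [415.7 165.1  81.1] lin [-133.4 -327.4    1.1] rot [ 0.002  0.004 -0.039] j6 -1.18 F [ 0.6  0.2 -0.7] w 59.4
65.64018845558167
```

Call:
{"name": "step_arm", "arguments": {"deltas": [{"linear": [-14, -34, 0], "rotation": [0, 0, 0], "claw": 0.6}, {"linear": [-29, -70, 0], "rotation": [0, 0, 0], "claw": 0.6}, {"linear": [-43, -106, 0], "rotation": [0, 0, 0], "claw": 0.6}, {"linear": [-57, -140, 0], "rotation": [0, 0, 0], "claw": 0.6}, {"linear": [-67, -164, 0], "rotation": [0, 0, 0], "claw": 0.6}]}}

```text
clock: 13.43
tcp_pos: [462.4, -8.4, 78.1]
orientation: [-0.0, 0.058, 0.998, -0.0]
force: [0.6, 0.1, -1.4]
gripper_width: 58.9
grip_force: 65.8
```

Call:
{"name": "step_arm", "arguments": {"deltas": [{"linear": [-14, -34, 0], "rotation": [0, 0, 0], "claw": 0.6}, {"linear": [-29, -70, 0], "rotation": [0, 0, 0], "claw": 0.6}, {"linear": [-43, -106, 0], "rotation": [0, 0, -0.02], "claw": 0.6}, {"linear": [-57, -140, 0], "rotation": [0, 0, -0.04], "claw": 0.6}, {"linear": [-67, -164, 0], "rotation": [0, 0, -0.04], "claw": 0.6}]}}

```text
clock: 13.85
tcp_pos: [510.1, -179.3, 77.9]
orientation: [-0.0, 0.038, 0.999, -0.0]
force: [1.3, 1.4, -1.2]
gripper_width: 59.0
grip_force: 65.7
```

Call:
{"name": "step_arm", "arguments": {"deltas": [{"linear": [0, 0, 0], "rotation": [0, 0, 0], "claw": 0.6}, {"linear": [0, 0, 0], "rotation": [0, 0, 0], "claw": 0.6}]}}

```text
clock: 14.02
tcp_pos: [509.5, -177.3, 77.7]
orientation: [-0.001, 0.039, 0.999, 0.0]
force: [-0.5, 0.4, -2.3]
gripper_width: 59.4
grip_force: 65.8
```

```bash
python3 -c "
from h import *
go(510.5,-175.5,33,85.6)"
```

```text
tcp [ 509.5 -177.3   77.7] lin [-0.9  1.9 44.7] rot [ 0.001 -0.001 -0.001] j6 -1.91 F [-0.5  0.4 -2.3] w 59.4
```

Call:
{"name": "step_arm", "arguments": {"deltas": [{"linear": [-1, 2, 20], "rotation": [0, 0, 0], "claw": 0.6}, {"linear": [-1, 2, 34], "rotation": [0, 0, 0], "claw": 0.6}, {"linear": [-1, 2, 41], "rotation": [0, 0, 0], "claw": 0.6}, {"linear": [-1, 2, 44], "rotation": [0, 0, 0], "claw": 0.6}, {"linear": [-1, 2, 45], "rotation": [0, 0, 0], "claw": 0.6}]}}

```text
clock: 14.43
tcp_pos: [510.8, -173.8, 33.4]
orientation: [-0.001, 0.037, 0.999, 0.0]
force: [-0.0, -0.3, -1.7]
gripper_width: 58.9
grip_force: 65.9
```

Call:
{"name": "step_arm", "arguments": {"deltas": [{"linear": [0, 0, 0], "rotation": [0, 0, 0], "claw": 0.6}, {"linear": [0, 0, 0], "rotation": [0, 0, 0], "claw": -1}, {"linear": [0, 0, 0], "rotation": [0, 0, 0], "claw": -1}, {"linear": [0, 0, 0], "rotation": [0, 0, 0], "claw": -1}, {"linear": [0, 0, 0], "rotation": [0, 0, 0], "claw": -1}]}}

```text
clock: 14.85
tcp_pos: [511.4, -174.7, 34.4]
orientation: [0.0, 0.037, 0.999, -0.0]
force: [0.0, 0.1, 0.0]
gripper_width: 85.4
grip_force: 0.0
```

Call:
{"name": "step_arm", "arguments": {"deltas": [{"linear": [0, 0, -30], "rotation": [0, 0, 0], "claw": -1}, {"linear": [0, 0, -65], "rotation": [0, 0, 0], "claw": -1}, {"linear": [0, 0, -100], "rotation": [0, 0, 0], "claw": -1}, {"linear": [0, 60, -100], "rotation": [0, 0, 0], "claw": -1}, {"linear": [0, 95, -100], "rotation": [0, 0, 0], "claw": -1}]}}

```text
clock: 15.27
tcp_pos: [518.5, -92.1, 136.3]
orientation: [0.002, 0.039, 0.999, -0.001]
force: [0.5, 1.1, -0.9]
gripper_width: 85.2
grip_force: 0.0
```

Call:
{"name": "step_arm", "arguments": {"deltas": [{"linear": [0, 40, 0], "rotation": [0, 0, 0], "claw": -1}, {"linear": [0, 80, 0], "rotation": [0, 0, 0], "claw": -1}, {"linear": [0, 120, 0], "rotation": [0, 0, 0], "claw": -1}, {"linear": [0, 160, 0], "rotation": [0, 0, 0], "claw": -1}, {"linear": [0, 195, 0], "rotation": [0, 0, 0], "claw": -1}]}}

```text
clock: 15.68
tcp_pos: [531.9, 105.4, 134.3]
orientation: [0.0, 0.037, 0.999, 0.0]
force: [0.1, -0.0, -0.3]
gripper_width: 85.3
grip_force: 0.0
```

```bash
python3 -c "
from h import *
blob('top',(400,620,-300,-60),40,80,'t4.png')
go(565.3,168.6,10,77.2)"
```

```text
[327. 218.] 847 z 63.0 rect [ 510.4 -172.7   90.1   60.7   -3.9] circ [ 510.6 -172.6   53.4] bgr [66. 39. 28.]
tcp [532.1 109.9 134.4] lin [-28.8  60.7 124.5] rot [0.002 0.001 0.151] j6 -1.38 F [-2.7  4.6 -0.3] w 85.6
```

Blue sits within 3 mm of the board's centre and square to it. White is next.

Call:
{"name": "step_arm", "arguments": {"deltas": [{"linear": [-29, 60, 0], "rotation": [0, 0, 0.08], "claw": -1}, {"linear": [-29, 60, 0], "rotation": [0, 0, 0.151], "claw": -1}, {"linear": [-29, 60, 25], "rotation": [0, 0, 0.151], "claw": -1}, {"linear": [-29, 60, 50], "rotation": [0, 0, 0.151], "claw": -1}, {"linear": [-29, 60, 60], "rotation": [0, 0, 0.151], "claw": -1}]}}

```text
clock: 16.15
tcp_pos: [564.0, 160.7, 71.2]
orientation: [-0.002, 0.112, 0.994, -0.001]
force: [-0.8, -0.9, -0.2]
gripper_width: 85.3
grip_force: 0.0
```

Call:
{"name": "step_arm", "arguments": {"deltas": [{"linear": [0, 0, 0], "rotation": [0, 0, 0], "claw": -1}]}}

```text
clock: 16.23
tcp_pos: [564.0, 160.3, 71.8]
orientation: [-0.002, 0.113, 0.994, -0.001]
force: [0.2, -1.2, -0.7]
gripper_width: 85.2
grip_force: 0.0
```

```bash
python3 -c "
from h import *
go(565.3,168.6,11,77.2)"
```

```text
tcp [564.  160.3  71.8] lin [ 0.3  8.5 60.8] rot [-0.002 -0.004 -0.002] j6 -1.15 F [ 0.2 -1.2 -0.7] w 85.2
```

Call:
{"name": "step_arm", "arguments": {"deltas": [{"linear": [0, 8.5, 25], "rotation": [0, 0, 0], "claw": -1}, {"linear": [0, 8.5, 45], "rotation": [0, 0, 0], "claw": -1}, {"linear": [0, 8.5, 61], "rotation": [0, 0, 0], "claw": -1}, {"linear": [0, 8.5, 61], "rotation": [0, 0, 0], "claw": -1}, {"linear": [0, 8.5, 61], "rotation": [0, 0, 0], "claw": -1}]}}

```text
clock: 16.65
tcp_pos: [567.6, 168.8, 13.8]
orientation: [0.0, 0.113, 0.994, 0.0]
force: [0.4, -0.4, 0.4]
gripper_width: 85.3
grip_force: 0.0
```

Call:
{"name": "step_arm", "arguments": {"deltas": [{"linear": [0, 0, 0], "rotation": [0, 0, 0], "claw": 0.6}, {"linear": [0, 0, 0], "rotation": [0, 0, 0], "claw": 0.6}, {"linear": [0, 0, 0], "rotation": [0, 0, 0], "claw": 0.6}, {"linear": [0, 0, 0], "rotation": [0, 0, 0], "claw": 0.6}, {"linear": [0, 0, 0], "rotation": [0, 0, 0], "claw": 0.6}]}}

```text
clock: 17.07
tcp_pos: [568.2, 169.0, 14.8]
orientation: [0.001, 0.113, 0.994, 0.0]
force: [-1.9, -0.2, 8.7]
gripper_width: 58.4
grip_force: 65.1
```

Call:
{"name": "step_arm", "arguments": {"deltas": [{"linear": [0, 0, -20], "rotation": [0, 0, 0], "claw": 0.6}, {"linear": [0, 0, -45], "rotation": [0, 0, 0], "claw": 0.6}, {"linear": [0, 0, -75], "rotation": [0, 0, 0], "claw": 0.6}, {"linear": [0, 0, -100], "rotation": [0, 0, 0], "claw": 0.6}, {"linear": [0, 0, -100], "rotation": [0, 0, 0], "claw": 0.6}]}}

```text
clock: 17.48
tcp_pos: [569.8, 169.5, 118.8]
orientation: [0.004, 0.113, 0.994, 0.001]
force: [0.6, 0.3, -0.5]
gripper_width: 58.4
grip_force: 65.6
```

Call:
{"name": "step_arm", "arguments": {"deltas": [{"linear": [-2.5, -35, 0], "rotation": [0, 0, 0], "claw": 0.6}, {"linear": [-5, -72, 0], "rotation": [0, 0, 0], "claw": 0.6}, {"linear": [-7.5, -109, 0], "rotation": [0, 0, 0], "claw": 0.6}, {"linear": [-10, -146, 0], "rotation": [0, 0, 0], "claw": 0.6}, {"linear": [-11.5, -174, 0], "rotation": [0, 0, 0], "claw": 0.6}]}}

```text
clock: 17.9
tcp_pos: [538.7, -5.5, 113.0]
orientation: [0.0, 0.113, 0.994, -0.0]
force: [0.2, 0.0, -2.0]
gripper_width: 58.7
grip_force: 65.5
```

Call:
{"name": "step_arm", "arguments": {"deltas": [{"linear": [-2.5, -35, 0], "rotation": [0, 0, -0.04], "claw": 0.6}, {"linear": [-5, -72, 0], "rotation": [0, 0, -0.08], "claw": 0.6}, {"linear": [-7.5, -109, 0], "rotation": [0, 0, -0.12], "claw": 0.6}, {"linear": [-10, -146, 0], "rotation": [0, 0, -0.147], "claw": 0.6}, {"linear": [-11.5, -174, 0], "rotation": [0, 0, -0.147], "claw": 0.6}]}}

```text
clock: 18.32
tcp_pos: [511.0, -177.9, 113.1]
orientation: [0.0, 0.039, 0.999, -0.0]
force: [0.5, 0.0, -1.7]
gripper_width: 58.5
grip_force: 65.5
```

Call:
{"name": "step_arm", "arguments": {"deltas": [{"linear": [0, 0, 0], "rotation": [0, 0, 0], "claw": 0.6}, {"linear": [0, 0, 0], "rotation": [0, 0, 0], "claw": 0.6}]}}

```text
clock: 18.48
tcp_pos: [511.3, -176.5, 112.9]
orientation: [0.0, 0.041, 0.999, 0.0]
force: [-0.7, 0.8, -2.1]
gripper_width: 58.6
grip_force: 65.6
```

```bash
python3 -c "
from h import *
go(510.5,-175.5,76,85.6)"
```

```text
tcp [ 511.3 -176.5  112.9] lin [ 0.9  0.9 36.9] rot [ 0.     0.    -0.005] j6 -1.91 F [-0.7  0.8 -2.1] w 58.6
```

Call:
{"name": "step_arm", "arguments": {"deltas": [{"linear": [-1.5, 1, 14], "rotation": [0, 0, 0], "claw": 0.6}, {"linear": [-1.5, 1, 26], "rotation": [0, 0, 0], "claw": 0.6}, {"linear": [-1.5, 1, 31], "rotation": [0, 0, 0], "claw": 0.6}, {"linear": [-1.5, 1, 33], "rotation": [0, 0, 0], "claw": 0.6}, {"linear": [-1.5, 1, 34], "rotation": [0, 0, 0], "claw": 0.6}]}}

```text
clock: 18.9
tcp_pos: [512.9, -173.5, 78.9]
orientation: [-0.001, 0.039, 0.999, 0.0]
force: [-8.8, 4.1, 16.2]
gripper_width: 58.6
grip_force: 67.4
```

Call:
{"name": "step_arm", "arguments": {"deltas": [{"linear": [0, 0, 0], "rotation": [0, 0, 0], "claw": 0.6}, {"linear": [0, 0, 0.5], "rotation": [0, 0, 0], "claw": 0.6}, {"linear": [0, 0, 0.5], "rotation": [0, 0, 0], "claw": -1}, {"linear": [0, 0, 0.5], "rotation": [0, 0, 0], "claw": -1}, {"linear": [0, 0, 0.5], "rotation": [0, 0, 0], "claw": -1}]}}

```text
clock: 19.32
tcp_pos: [513.5, -174.4, 78.5]
orientation: [0.0, 0.039, 0.999, -0.0]
force: [0.0, 0.1, -0.1]
gripper_width: 85.3
grip_force: 0.0
```

Call:
{"name": "step_arm", "arguments": {"deltas": [{"linear": [0, 0, 0], "rotation": [0, 0, 0], "claw": -1}, {"linear": [0, 0, -35], "rotation": [0, 0, 0], "claw": -1}, {"linear": [0, 0, -75], "rotation": [0, 0, 0], "claw": -1}, {"linear": [0, 30, -90], "rotation": [0, 0, 0], "claw": -1}, {"linear": [0, 70, -90], "rotation": [0, 0, 0], "claw": -1}]}}

```text
clock: 19.73
tcp_pos: [520.8, -106.2, 172.5]
orientation: [0.004, 0.041, 0.999, -0.001]
force: [2.0, 0.4, 1.0]
gripper_width: 85.3
grip_force: 0.0
```

Call:
{"name": "step_arm", "arguments": {"deltas": [{"linear": [0, 40, 0], "rotation": [0, 0, 0], "claw": -1}, {"linear": [0, 80, 0], "rotation": [0, 0, 0], "claw": -1}, {"linear": [0, 120, 0], "rotation": [0, 0, 0], "claw": -1}, {"linear": [0, 160, 0], "rotation": [0, 0, 0], "claw": -1}, {"linear": [0, 200, 0], "rotation": [0, 0, 0], "claw": -1}]}}

```text
clock: 20.15
tcp_pos: [534.4, 96.7, 168.6]
orientation: [0.0, 0.039, 0.999, -0.0]
force: [0.4, -1.8, -0.2]
gripper_width: 85.3
grip_force: 0.0
```

```bash
python3 -c "
from h import *
blob('top',(400,620,-300,-60),80,115,'t5.png')
go(546.7,300.6,12,80.2)"
```

```text
[330. 218.] 917 z 99.1 rect [ 511.2 -172.2   90.    60.6   -4.2] circ [ 511.  -172.    53.3] bgr [104. 107. 108.]
tcp [534.6 102.3 168.6] lin [  3.2 198.3 157. ] rot [0.002 0.001 0.095] j6 -1.39 F [-2.6  4.6 -0.3] w 85.7
```

Call:
{"name": "step_arm", "arguments": {"deltas": [{"linear": [0, 40, 0], "rotation": [0, 0, 0.05], "claw": -1}, {"linear": [1, 80, 0], "rotation": [0, 0, 0.095], "claw": -1}, {"linear": [2, 120, 20], "rotation": [0, 0, 0.095], "claw": -1}, {"linear": [3, 160, 40], "rotation": [0, 0, 0.095], "claw": -1}, {"linear": [3, 193, 50], "rotation": [0, 0, 0.095], "claw": -1}]}}

```text
clock: 20.62
tcp_pos: [546.2, 288.9, 117.0]
orientation: [-0.0, 0.087, 0.996, -0.0]
force: [0.6, 0.3, -0.0]
gripper_width: 85.5
grip_force: 0.0
```

Call:
{"name": "step_arm", "arguments": {"deltas": [{"linear": [0, 0, 20], "rotation": [0, 0, 0], "claw": -1}, {"linear": [0, 0, 35], "rotation": [0, 0, 0], "claw": -1}, {"linear": [0, 0, 35], "rotation": [0, 0, 0], "claw": -1}]}}

```text
clock: 20.87
tcp_pos: [545.1, 287.2, 80.2]
orientation: [-0.002, 0.086, 0.996, -0.001]
force: [-1.1, -0.4, 0.3]
gripper_width: 85.1
grip_force: 0.0
```

```bash
python3 -c "
from h import *
go(546.7,300.6,12,80.2)"
```

```text
tcp [545.1 287.2  80.2] lin [ 0.4 13.7 68.1] rot [-0.003 -0.004 -0.002] j6 -0.99 F [-1.1 -0.4  0.3] w 85.1
```

Call:
{"name": "step_arm", "arguments": {"deltas": [{"linear": [1, 13.5, 10], "rotation": [0, 0, 0], "claw": -1}, {"linear": [1, 13.5, 40], "rotation": [0, 0, 0], "claw": -1}, {"linear": [1, 13.5, 68], "rotation": [0, 0, 0], "claw": -1}, {"linear": [1, 13.5, 68], "rotation": [0, 0, 0], "claw": -1}, {"linear": [1, 13.5, 68], "rotation": [0, 0, 0], "claw": -1}]}}

```text
clock: 21.28
tcp_pos: [548.0, 300.3, 15.6]
orientation: [-0.001, 0.087, 0.996, -0.0]
force: [0.6, 1.2, 1.2]
gripper_width: 85.7
grip_force: 0.0
```

Call:
{"name": "step_arm", "arguments": {"deltas": [{"linear": [0, 0, 0], "rotation": [0, 0, 0], "claw": 0.6}, {"linear": [0, 0, 0], "rotation": [0, 0, 0], "claw": 0.6}, {"linear": [0, 0, 0], "rotation": [0, 0, 0], "claw": 0.6}, {"linear": [0, 0, 0], "rotation": [0, 0, 0], "claw": 0.6}, {"linear": [0, 0, 0], "rotation": [0, 0, 0], "claw": 0.6}]}}

```text
clock: 21.7
tcp_pos: [549.4, 301.2, 17.9]
orientation: [0.002, 0.087, 0.996, 0.001]
force: [-0.6, -1.2, 6.7]
gripper_width: 59.1
grip_force: 65.6
```

Call:
{"name": "step_arm", "arguments": {"deltas": [{"linear": [0, 0, -20], "rotation": [0, 0, 0], "claw": 0.6}, {"linear": [0, 0, -55], "rotation": [0, 0, 0], "claw": 0.6}, {"linear": [0, 0, -90], "rotation": [0, 0, 0], "claw": 0.6}, {"linear": [0, 0, -125], "rotation": [0, 0, 0], "claw": 0.6}, {"linear": [0, 0, -153], "rotation": [0, 0, 0], "claw": 0.6}]}}

```text
clock: 22.12
tcp_pos: [548.6, 300.9, 172.5]
orientation: [0.001, 0.087, 0.996, 0.001]
force: [0.0, -0.3, -1.9]
gripper_width: 58.9
grip_force: 65.6
```

Call:
{"name": "step_arm", "arguments": {"deltas": [{"linear": [-3, -30, 0], "rotation": [0, 0, 0], "claw": 0.6}, {"linear": [-6, -64, 0], "rotation": [0, 0, 0], "claw": 0.6}, {"linear": [-9, -97, 0], "rotation": [0, 0, 0], "claw": 0.6}, {"linear": [-12, -130, 0], "rotation": [0, 0, 0], "claw": 0.6}, {"linear": [-15, -159, 0], "rotation": [0, 0, 0], "claw": 0.6}]}}

```text
clock: 22.53
tcp_pos: [535.1, 139.8, 169.7]
orientation: [0.001, 0.087, 0.996, 0.0]
force: [0.5, -0.8, -2.4]
gripper_width: 58.9
grip_force: 65.6
```

Call:
{"name": "step_arm", "arguments": {"deltas": [{"linear": [-3, -33, 0], "rotation": [0, 0, 0], "claw": 0.6}, {"linear": [-6, -66, 0], "rotation": [0, 0, 0], "claw": 0.6}, {"linear": [-9, -99, 0], "rotation": [0, 0, 0], "claw": 0.6}, {"linear": [-12, -132, 0], "rotation": [0, 0, 0], "claw": 0.6}, {"linear": [-15, -159, 0], "rotation": [0, 0, 0], "claw": 0.6}]}}

```text
clock: 22.95
tcp_pos: [522.4, -19.7, 169.7]
orientation: [0.001, 0.087, 0.996, -0.0]
force: [0.6, -0.0, -1.7]
gripper_width: 58.8
grip_force: 65.6
```

Call:
{"name": "step_arm", "arguments": {"deltas": [{"linear": [-3, -33, 0], "rotation": [0, 0, -0.03], "claw": 0.6}, {"linear": [-6, -66, 0], "rotation": [0, 0, -0.06], "claw": 0.6}, {"linear": [-9, -99, 0], "rotation": [0, 0, -0.094], "claw": 0.6}, {"linear": [-12, -132, 0], "rotation": [0, 0, -0.094], "claw": 0.6}, {"linear": [-15, -157, 0], "rotation": [0, 0, -0.094], "claw": 0.6}]}}

```text
clock: 23.37
tcp_pos: [509.9, -177.3, 169.7]
orientation: [0.001, 0.04, 0.999, -0.0]
force: [0.2, 0.2, -2.0]
gripper_width: 59.1
grip_force: 65.6
```

Call:
{"name": "step_arm", "arguments": {"deltas": [{"linear": [0, 0, 0], "rotation": [0, 0, 0], "claw": 0.6}, {"linear": [0, 0, 0], "rotation": [0, 0, 0], "claw": 0.6}]}}

```text
clock: 23.53
tcp_pos: [510.2, -175.9, 169.3]
orientation: [0.001, 0.041, 0.999, -0.0]
force: [1.0, 0.7, -1.8]
gripper_width: 59.0
grip_force: 65.7
```

```bash
python3 -c "
from h import *
go(510.5,-176,112,85.6)"
```

```text
tcp [ 510.2 -175.9  169.3] lin [-0.3 -0.  57.3] rot [-0.     0.001 -0.005] j6 -1.91 F [ 1.   0.7 -1.8] w 59.0
```

Call:
{"name": "step_arm", "arguments": {"deltas": [{"linear": [-2, 0, 20], "rotation": [0, 0, 0], "claw": 0.6}, {"linear": [-2, 0, 38], "rotation": [0, 0, 0], "claw": 0.6}, {"linear": [-2, 0, 47], "rotation": [0, 0, 0], "claw": 0.6}, {"linear": [-2, 0, 50], "rotation": [0, 0, 0], "claw": 0.6}, {"linear": [-2, 0, 51.5], "rotation": [0, 0, 0], "claw": 0.6}]}}

```text
clock: 23.95
tcp_pos: [512.4, -174.1, 117.9]
orientation: [-0.0, 0.039, 0.999, 0.0]
force: [-8.9, 5.9, 23.7]
gripper_width: 59.2
grip_force: 68.9
```

Call:
{"name": "step_arm", "arguments": {"deltas": [{"linear": [0, 0, 0], "rotation": [0, 0, 0], "claw": 0.6}, {"linear": [0, 0, 0.5], "rotation": [0, 0, 0], "claw": 0.6}, {"linear": [0, 0, 0.5], "rotation": [0, 0, 0], "claw": -1}, {"linear": [0, 0, 0.5], "rotation": [0, 0, 0], "claw": -1}, {"linear": [0, 0, 0.5], "rotation": [0, 0, 0], "claw": -1}]}}

```text
clock: 24.37
tcp_pos: [512.6, -174.9, 116.9]
orientation: [0.0, 0.04, 0.999, -0.0]
force: [0.6, -0.6, -0.0]
gripper_width: 85.6
grip_force: 0.0
```

Call:
{"name": "step_arm", "arguments": {"deltas": [{"linear": [0, 0, 0], "rotation": [0, 0, 0], "claw": -1}, {"linear": [0, 0, -35], "rotation": [0, 0, 0], "claw": -1}, {"linear": [0, 0, -75], "rotation": [0, 0, 0], "claw": -1}, {"linear": [0, 30, -90], "rotation": [0, 0, 0], "claw": -1}, {"linear": [0, 70, -90], "rotation": [0, 0, 0], "claw": -1}]}}

```text
clock: 24.78
tcp_pos: [519.7, -106.7, 210.5]
orientation: [0.004, 0.042, 0.999, -0.001]
force: [1.3, 0.8, -0.1]
gripper_width: 85.6
grip_force: 0.0
```

Call:
{"name": "step_arm", "arguments": {"deltas": [{"linear": [0, 40, 0], "rotation": [0, 0, 0], "claw": -1}, {"linear": [0, 80, 0], "rotation": [0, 0, 0], "claw": -1}, {"linear": [0, 120, 0], "rotation": [0, 0, 0], "claw": -1}, {"linear": [0, 160, 0], "rotation": [0, 0, 0], "claw": -1}, {"linear": [0, 200, 0], "rotation": [0, 0, 0], "claw": -1}]}}

```text
clock: 25.2
tcp_pos: [533.7, 96.1, 206.6]
orientation: [0.0, 0.04, 0.999, 0.0]
force: [1.5, -0.7, -0.2]
gripper_width: 85.3
grip_force: 0.0
```

```bash
python3 -c "
from h import *
blob('top',(400,620,-300,-60),120,165,'t6.png')
blob('top',(350,720,60,480),26,50)
go(420.5,312.3,12,73.6)"
```

```text
[335. 218.] 1030 z 144.9 rect [ 510.7 -173.    90.    60.4   -4.2] circ [ 510.4 -171.9   52.2] bgr [41. 54. 34.]
[207. 154.] 385 z 35.2 rect [672.6 147.3  57.   56.7   2.4] circ [672.9 146.6  29.5] bgr [176. 179. 178.]
[ 96. 191.] 802 z 33.4 rect [564.4 434.6  89.7  62.3  -6.6] circ [564.3 433.7  53. ] bgr [ 70. 106. 134.]
[139. 247.] 819 z 37.2 rect [420.8 312.3  90.3  60.9 -15.8] circ [421.2 313.1  52.6] bgr [90. 90. 84.]
[ 86. 252.] 115 z 38.6 rect [403.6 445.3  51.6  26.7  13.4] circ [405.4 437.8  25.8] bgr [16. 24. 46.]
tcp [533.8  98.8 206.5] lin [129.1 204.3 194.6] rot [0.001 0.    0.211] j6 -1.4 F [ 0.1 -1.3 -0.4] w 85.8
```

View pics/t6.png

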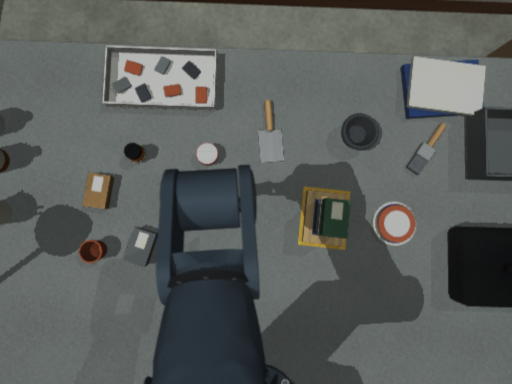

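The column of blue, white and green stands straight on the board at (333,218). The dish is on the mat at (396,224), and grey, kraft and the tin have not moved. Grey is next.

Call:
{"name": "step_arm", "arguments": {"deltas": [{"linear": [20, 32, 0], "rotation": [0, 0, 0], "claw": -1}, {"linear": [42, 65, 10], "rotation": [0, 0, 0], "claw": -1}, {"linear": [65, 99.5, 25], "rotation": [0, 0, 0], "claw": -1}, {"linear": [65, 99.5, 40], "rotation": [0, 0, 0], "claw": -1}]}}

```text
clock: 25.63
tcp_pos: [474.7, 202.1, 166.4]
orientation: [0.0, 0.038, 0.999, 0.001]
force: [-0.4, 0.0, 0.2]
gripper_width: 85.1
grip_force: 0.0
```

Call:
{"name": "step_arm", "arguments": {"deltas": [{"linear": [20, 32, 10], "rotation": [0, 0, 0.1], "claw": -1}, {"linear": [42, 65, 30], "rotation": [0, 0, 0.205], "claw": -1}, {"linear": [65, 99.5, 60], "rotation": [0, 0, 0.205], "claw": -1}, {"linear": [65, 99.5, 80], "rotation": [0, 0, 0.205], "claw": -1}, {"linear": [65, 99.5, 80], "rotation": [0, 0, 0.205], "claw": -1}]}}

```text
clock: 26.05
tcp_pos: [417.1, 303.0, 82.5]
orientation: [-0.003, 0.141, 0.99, -0.002]
force: [-0.8, -0.7, -1.2]
gripper_width: 85.2
grip_force: 0.0
```

Call:
{"name": "step_arm", "arguments": {"deltas": [{"linear": [0, 0, 0], "rotation": [0, 0, 0], "claw": -1}, {"linear": [0, 0, 0], "rotation": [0, 0, 0], "claw": -1}]}}

```text
clock: 26.22
tcp_pos: [421.2, 302.3, 87.5]
orientation: [0.001, 0.142, 0.99, 0.0]
force: [0.6, -0.5, -0.2]
gripper_width: 85.2
grip_force: 0.0
```

```bash
python3 -c "
from h import *
go(420.8,312.4,12,74)"
```

```text
tcp [421.2 302.3  87.5] lin [ 3.3  9.5 75.5] rot [ 0.001  0.001 -0.006] j6 -0.75 F [ 0.6 -0.5 -0.2] w 85.2
```

Call:
{"name": "step_arm", "arguments": {"deltas": [{"linear": [3, 9.5, 20], "rotation": [0, 0, 0], "claw": -1}, {"linear": [3, 9.5, 50], "rotation": [0, 0, 0], "claw": -1}, {"linear": [3, 9.5, 75], "rotation": [0, 0, 0], "claw": -1}, {"linear": [3, 9.5, 75], "rotation": [0, 0, 0], "claw": -1}, {"linear": [3, 9.5, 75], "rotation": [0, 0, 0], "claw": -1}]}}

```text
clock: 26.63
tcp_pos: [420.8, 312.2, 12.3]
orientation: [-0.0, 0.143, 0.99, -0.0]
force: [0.4, 0.3, -0.5]
gripper_width: 85.2
grip_force: 0.0
```

Call:
{"name": "step_arm", "arguments": {"deltas": [{"linear": [0, 0, 0], "rotation": [0, 0, 0], "claw": 0.6}, {"linear": [0, 0, 0], "rotation": [0, 0, 0], "claw": 0.6}, {"linear": [0, 0, 0], "rotation": [0, 0, 0], "claw": 0.6}, {"linear": [0, 0, 0], "rotation": [0, 0, 0], "claw": 0.6}, {"linear": [0, 0, 0], "rotation": [0, 0, 0], "claw": 0.6}]}}

```text
clock: 27.05
tcp_pos: [421.1, 313.2, 13.6]
orientation: [0.001, 0.142, 0.99, 0.001]
force: [-0.3, -3.3, 10.3]
gripper_width: 58.8
grip_force: 64.2
```

Call:
{"name": "step_arm", "arguments": {"deltas": [{"linear": [0, 0, -20], "rotation": [0, 0, 0], "claw": 0.6}, {"linear": [0, 0, -55], "rotation": [0, 0, 0], "claw": 0.6}, {"linear": [0, 0, -90], "rotation": [0, 0, 0], "claw": 0.6}, {"linear": [0, 0, -125], "rotation": [0, 0, 0], "claw": 0.6}, {"linear": [0, 0, -160], "rotation": [0, 0, 0], "claw": 0.6}]}}

```text
clock: 27.47
tcp_pos: [419.7, 312.6, 174.3]
orientation: [0.0, 0.142, 0.99, 0.0]
force: [1.3, 1.2, -2.2]
gripper_width: 58.8
grip_force: 66.9
```

Call:
{"name": "step_arm", "arguments": {"deltas": [{"linear": [-15, -29, -20], "rotation": [0, 0, 0], "claw": 0.6}, {"linear": [-30, -60, -35], "rotation": [0, 0, 0], "claw": 0.6}, {"linear": [-45, -90, -40], "rotation": [0, 0, 0], "claw": 0.6}, {"linear": [-60, -120, -40], "rotation": [0, 0, 0], "claw": 0.6}, {"linear": [-74, -148, -40], "rotation": [0, 0, 0], "claw": 0.6}]}}

```text
clock: 27.88
tcp_pos: [449.4, 148.3, 213.0]
orientation: [0.001, 0.142, 0.99, 0.0]
force: [0.2, 0.7, -2.4]
gripper_width: 58.7
grip_force: 67.1
```

Call:
{"name": "step_arm", "arguments": {"deltas": [{"linear": [-15, -29, 0], "rotation": [0, 0, 0], "claw": 0.6}, {"linear": [-30, -60, 0], "rotation": [0, 0, 0], "claw": 0.6}, {"linear": [-45, -90, 0], "rotation": [0, 0, 0], "claw": 0.6}, {"linear": [-60, -120, 0], "rotation": [0, 0, 0], "claw": 0.6}, {"linear": [-74, -148, 0], "rotation": [0, 0, 0], "claw": 0.6}]}}

```text
clock: 28.3
tcp_pos: [478.7, -14.7, 212.6]
orientation: [0.001, 0.142, 0.99, -0.0]
force: [0.1, 0.4, -2.8]
gripper_width: 59.0
grip_force: 67.1
```

Call:
{"name": "step_arm", "arguments": {"deltas": [{"linear": [-15, -29, 0], "rotation": [0, 0, -0.05], "claw": 0.6}, {"linear": [-30, -60, 0], "rotation": [0, 0, -0.1], "claw": 0.6}, {"linear": [-45, -90, 0], "rotation": [0, 0, -0.15], "claw": 0.6}, {"linear": [-60, -120, 0], "rotation": [0, 0, -0.203], "claw": 0.6}, {"linear": [-74, -147, 0], "rotation": [0, 0, -0.203], "claw": 0.6}]}}

```text
clock: 28.72
tcp_pos: [508.3, -176.8, 212.6]
orientation: [0.001, 0.039, 0.999, -0.0]
force: [0.9, 1.3, -2.6]
gripper_width: 58.6
grip_force: 67.0
```

Call:
{"name": "step_arm", "arguments": {"deltas": [{"linear": [0, 0, 0], "rotation": [0, 0, 0], "claw": 0.6}, {"linear": [0, 0, 0], "rotation": [0, 0, 0], "claw": 0.6}]}}

```text
clock: 28.88
tcp_pos: [508.3, -175.9, 212.1]
orientation: [0.0, 0.042, 0.999, -0.0]
force: [-0.6, 0.7, -2.7]
gripper_width: 58.7
grip_force: 67.0
```

```bash
python3 -c "
from h import *
go(510.5,-176,160,85.6)"
```

```text
tcp [ 508.3 -175.9  212.1] lin [-2.2  0.1 52.1] rot [-0.     0.001 -0.007] j6 -1.91 F [-0.6  0.7 -2.7] w 58.7
```

Call:
{"name": "step_arm", "arguments": {"deltas": [{"linear": [-2.5, 0, 20], "rotation": [0, 0, 0], "claw": 0.6}, {"linear": [-2.5, 0, 38], "rotation": [0, 0, 0], "claw": 0.6}, {"linear": [-2.5, 0, 47], "rotation": [0, 0, -0.006], "claw": 0.6}, {"linear": [-2.5, 0, 50.5], "rotation": [0, 0, -0.006], "claw": 0.6}, {"linear": [-2.5, 0, 52], "rotation": [0, 0, -0.006], "claw": 0.6}]}}

```text
clock: 29.3
tcp_pos: [510.8, -174.1, 159.8]
orientation: [-0.0, 0.038, 0.999, 0.0]
force: [-4.3, 4.6, 8.5]
gripper_width: 58.7
grip_force: 68.4
```

Call:
{"name": "step_arm", "arguments": {"deltas": [{"linear": [0, 0, 0], "rotation": [0, 0, 0], "claw": 0.6}, {"linear": [0, 0, 0.5], "rotation": [0, 0, 0], "claw": 0.6}, {"linear": [0, 0, 0.5], "rotation": [0, 0, 0], "claw": -1}, {"linear": [0, 0, 0.5], "rotation": [0, 0, 0], "claw": -1}, {"linear": [0, 0, 0.5], "rotation": [0, 0, 0], "claw": -1}]}}

```text
clock: 29.72
tcp_pos: [511.3, -175.0, 159.4]
orientation: [0.001, 0.038, 0.999, -0.0]
force: [-1.3, 0.0, -0.6]
gripper_width: 85.2
grip_force: 0.0
```

Call:
{"name": "step_arm", "arguments": {"deltas": [{"linear": [0, 0, 0], "rotation": [0, 0, 0], "claw": -1}, {"linear": [0, 0, -35], "rotation": [0, 0, 0], "claw": -1}, {"linear": [0, 0, -75], "rotation": [0, 0, 0], "claw": -1}, {"linear": [0, 30, -90], "rotation": [0, 0, 0], "claw": -1}, {"linear": [0, 70, -90], "rotation": [0, 0, 0], "claw": -1}]}}

```text
clock: 30.13
tcp_pos: [517.9, -106.6, 253.2]
orientation: [0.004, 0.04, 0.999, -0.001]
force: [1.8, 0.7, -0.5]
gripper_width: 85.2
grip_force: 0.0
```

Call:
{"name": "step_arm", "arguments": {"deltas": [{"linear": [0, 40, 0], "rotation": [0, 0, 0], "claw": -1}, {"linear": [0, 80, 0], "rotation": [0, 0, 0], "claw": -1}, {"linear": [0, 120, 0], "rotation": [0, 0, 0], "claw": -1}, {"linear": [0, 160, 0], "rotation": [0, 0, 0], "claw": -1}, {"linear": [0, 200, 0], "rotation": [0, 0, 0], "claw": -1}]}}

```text
clock: 30.55
tcp_pos: [531.3, 96.3, 249.2]
orientation: [0.0, 0.038, 0.999, 0.0]
force: [0.9, 0.1, -0.2]
gripper_width: 85.1
grip_force: 0.0
```

```bash
python3 -c "
from h import *
blob('top',(400,620,-300,-60),165,200)
go(564.4,434.6,12,83.4)"
```

```text
[340. 218.] 1107 z 183.0 rect [ 511.6 -173.6   89.7   60.9   -4.2] circ [ 511.7 -172.7   52.7] bgr [56. 57. 54.]
tcp [531.4 102.  249.2] lin [ -8.5 333.6 238. ] rot [0.002 0.001 0.042] j6 -1.4 F [-2.9  5.  -1.7] w 85.3
```

Call:
{"name": "step_arm", "arguments": {"deltas": [{"linear": [-1, 40, 0], "rotation": [0, 0, 0], "claw": -1}, {"linear": [-2, 80, 10], "rotation": [0, 0, 0], "claw": -1}, {"linear": [-3, 120, 30], "rotation": [0, 0, 0], "claw": -1}, {"linear": [-4, 164, 50], "rotation": [0, 0, 0], "claw": -1}, {"linear": [-4, 164, 60], "rotation": [0, 0, 0], "claw": -1}]}}

```text
clock: 31.02
tcp_pos: [547.5, 262.0, 187.7]
orientation: [0.0, 0.036, 0.999, 0.0]
force: [-0.0, 0.2, -0.5]
gripper_width: 85.5
grip_force: 0.0
```

Call:
{"name": "step_arm", "arguments": {"deltas": [{"linear": [-1, 40, 10], "rotation": [0, 0, 0.02], "claw": -1}, {"linear": [-2, 80, 30], "rotation": [0, 0, 0.04], "claw": -1}, {"linear": [-3, 120, 60], "rotation": [0, 0, 0.04], "claw": -1}, {"linear": [-4, 160, 85], "rotation": [0, 0, 0.04], "claw": -1}, {"linear": [-4, 165, 100], "rotation": [0, 0, 0.04], "claw": -1}]}}

```text
clock: 31.43
tcp_pos: [564.3, 424.8, 87.9]
orientation: [0.0, 0.057, 0.998, 0.001]
force: [0.9, 0.9, 0.1]
gripper_width: 85.4
grip_force: 0.0
```

Call:
{"name": "step_arm", "arguments": {"deltas": [{"linear": [0, 0, 0], "rotation": [0, 0, 0], "claw": -1}, {"linear": [0, 0, 0], "rotation": [0, 0, 0], "claw": -1}]}}

```text
clock: 31.6
tcp_pos: [563.6, 421.7, 87.2]
orientation: [-0.001, 0.057, 0.998, -0.001]
force: [-0.2, -0.9, 0.6]
gripper_width: 85.2
grip_force: 0.0
```

```bash
python3 -c "
from h import *
go(564.4,434.6,12,83.4)"
```

```text
tcp [563.6 421.7  87.2] lin [ 0.5 13.1 75.1] rot [-0.002 -0.002  0.001] j6 -0.88 F [-0.2 -0.9  0.6] w 85.2
```

Call:
{"name": "step_arm", "arguments": {"deltas": [{"linear": [0.5, 13, 10], "rotation": [0, 0, 0], "claw": -1}, {"linear": [0.5, 13, 45], "rotation": [0, 0, 0], "claw": -1}, {"linear": [0.5, 13, 75], "rotation": [0, 0, 0], "claw": -1}, {"linear": [0.5, 13, 75], "rotation": [0, 0, 0], "claw": -1}, {"linear": [0.5, 13, 75], "rotation": [0, 0, 0], "claw": -1}]}}

```text
clock: 32.02
tcp_pos: [565.6, 433.6, 14.5]
orientation: [-0.0, 0.058, 0.998, -0.0]
force: [-0.2, 0.1, 1.6]
gripper_width: 85.5
grip_force: 0.0
```

Call:
{"name": "step_arm", "arguments": {"deltas": [{"linear": [0, 0, 0], "rotation": [0, 0, 0], "claw": 0.6}, {"linear": [0, 0, 0], "rotation": [0, 0, 0], "claw": 0.6}, {"linear": [0, 0, 0], "rotation": [0, 0, 0], "claw": 0.6}, {"linear": [0, 0, 0], "rotation": [0, 0, 0], "claw": 0.6}, {"linear": [0, 0, 0], "rotation": [0, 0, 0], "claw": 0.6}]}}

```text
clock: 32.43
tcp_pos: [566.9, 435.4, 17.3]
orientation: [0.002, 0.058, 0.998, 0.001]
force: [-0.8, -2.8, 8.3]
gripper_width: 58.2
grip_force: 65.3
```

Call:
{"name": "step_arm", "arguments": {"deltas": [{"linear": [0, 0, -20], "rotation": [0, 0, 0], "claw": 0.6}, {"linear": [0, 0, -55], "rotation": [0, 0, 0], "claw": 0.6}, {"linear": [0, 0, -90], "rotation": [0, 0, 0], "claw": 0.6}, {"linear": [0, 0, -125], "rotation": [0, 0, 0], "claw": 0.6}, {"linear": [0, 0, -160], "rotation": [0, 0, 0], "claw": 0.6}]}}

```text
clock: 32.85
tcp_pos: [565.4, 434.7, 177.5]
orientation: [0.001, 0.058, 0.998, 0.001]
force: [0.1, -0.0, -1.2]
gripper_width: 58.3
grip_force: 64.9
```

Call:
{"name": "step_arm", "arguments": {"deltas": [{"linear": [-1, -20, -25], "rotation": [0, 0, 0], "claw": 0.6}, {"linear": [-2, -52, -45], "rotation": [0, 0, 0], "claw": 0.6}, {"linear": [-3, -86, -65], "rotation": [0, 0, 0], "claw": 0.6}, {"linear": [-4, -120, -80], "rotation": [0, 0, 0], "claw": 0.6}, {"linear": [-4, -153, -80], "rotation": [0, 0, 0], "claw": 0.6}]}}

```text
clock: 33.27
tcp_pos: [552.5, 281.2, 259.1]
orientation: [0.003, 0.058, 0.998, 0.002]
force: [0.3, -0.1, -1.2]
gripper_width: 58.5
grip_force: 65.0
```

Call:
{"name": "step_arm", "arguments": {"deltas": [{"linear": [-1, -32, 0], "rotation": [0, 0, 0], "claw": 0.6}, {"linear": [-2, -63, 0], "rotation": [0, 0, 0], "claw": 0.6}, {"linear": [-3, -94, 0], "rotation": [0, 0, 0], "claw": 0.6}, {"linear": [-4, -125, 0], "rotation": [0, 0, 0], "claw": 0.6}, {"linear": [-4, -153, 0], "rotation": [0, 0, 0], "claw": 0.6}]}}

```text
clock: 33.68
tcp_pos: [537.7, 128.1, 255.6]
orientation: [0.001, 0.058, 0.998, 0.0]
force: [0.3, -0.9, -1.0]
gripper_width: 58.5
grip_force: 64.9
```

Call:
{"name": "step_arm", "arguments": {"deltas": [{"linear": [-1, -32, 0], "rotation": [0, 0, 0], "claw": 0.6}, {"linear": [-2, -63, 0], "rotation": [0, 0, 0], "claw": 0.6}, {"linear": [-3, -94, 0], "rotation": [0, 0, 0], "claw": 0.6}, {"linear": [-4, -125, 0], "rotation": [0, 0, 0], "claw": 0.6}, {"linear": [-4, -153, 0], "rotation": [0, 0, 0], "claw": 0.6}]}}

```text
clock: 34.1
tcp_pos: [523.9, -24.4, 255.5]
orientation: [0.001, 0.058, 0.998, -0.0]
force: [0.6, -0.1, -2.0]
gripper_width: 58.5
grip_force: 64.9
```

Call:
{"name": "step_arm", "arguments": {"deltas": [{"linear": [-1, -32, 0], "rotation": [0, 0, -0.02], "claw": 0.6}, {"linear": [-2, -63, 0], "rotation": [0, 0, -0.04], "claw": 0.6}, {"linear": [-3, -94, 0], "rotation": [0, 0, -0.04], "claw": 0.6}, {"linear": [-4, -125, 0], "rotation": [0, 0, -0.04], "claw": 0.6}, {"linear": [-4, -152, 0], "rotation": [0, 0, -0.04], "claw": 0.6}]}}

```text
clock: 34.52
tcp_pos: [510.3, -176.0, 255.5]
orientation: [0.001, 0.038, 0.999, -0.001]
force: [0.7, 0.1, -0.1]
gripper_width: 58.3
grip_force: 64.9
```

Call:
{"name": "step_arm", "arguments": {"deltas": [{"linear": [0, 0, 0], "rotation": [0, 0, 0], "claw": 0.6}, {"linear": [0, 0, 0], "rotation": [0, 0, 0], "claw": 0.6}]}}

```text
clock: 34.68
tcp_pos: [510.4, -175.1, 255.1]
orientation: [0.001, 0.039, 0.999, -0.0]
force: [0.6, 0.6, -1.2]
gripper_width: 58.4
grip_force: 64.9
```

```bash
python3 -c "
from h import *
go(510.5,-176,196,85.6)"
```

```text
tcp [ 510.4 -175.1  255.1] lin [-0.1 -0.8 59.1] rot [-0.001  0.002 -0.001] j6 -1.91 F [ 0.6  0.6 -1.2] w 58.4
```

Call:
{"name": "step_arm", "arguments": {"deltas": [{"linear": [-2, -1, 20], "rotation": [0, 0, 0], "claw": 0.6}, {"linear": [-2, -1, 38], "rotation": [0, 0, 0], "claw": 0.6}, {"linear": [-2, -1, 48], "rotation": [0, 0, 0], "claw": 0.6}, {"linear": [-2, -1, 52], "rotation": [0, 0, 0], "claw": 0.6}, {"linear": [-2, -1, 54], "rotation": [0, 0, 0], "claw": 0.6}]}}

```text
clock: 35.1
tcp_pos: [512.9, -174.3, 201.3]
orientation: [0.0, 0.038, 0.999, 0.0]
force: [-6.5, 5.1, 24.6]
gripper_width: 58.4
grip_force: 67.8
```

Call:
{"name": "step_arm", "arguments": {"deltas": [{"linear": [0, 0, 0], "rotation": [0, 0, 0], "claw": 0.6}, {"linear": [0, 0, 0.5], "rotation": [0, 0, 0], "claw": 0.6}, {"linear": [0, 0, 0.5], "rotation": [0, 0, 0], "claw": -1}, {"linear": [0, 0, 0.5], "rotation": [0, 0, 0], "claw": -1}, {"linear": [0, 0, 0.5], "rotation": [0, 0, 0], "claw": -1}]}}

```text
clock: 35.52
tcp_pos: [512.7, -175.1, 199.8]
orientation: [0.0, 0.038, 0.999, -0.0]
force: [1.0, 0.2, 1.2]
gripper_width: 85.4
grip_force: 0.0
```

Call:
{"name": "step_arm", "arguments": {"deltas": [{"linear": [0, 0, 0], "rotation": [0, 0, 0], "claw": -1}, {"linear": [0, 0, -35], "rotation": [0, 0, 0], "claw": -1}, {"linear": [0, 0, -75], "rotation": [0, 0, 0], "claw": -1}, {"linear": [0, 30, -90], "rotation": [0, 0, 0], "claw": -1}, {"linear": [0, 70, -90], "rotation": [0, 0, 0], "claw": -1}]}}

```text
clock: 35.93
tcp_pos: [519.3, -106.7, 293.5]
orientation: [0.003, 0.04, 0.999, -0.001]
force: [0.2, 0.6, 0.3]
gripper_width: 85.3
grip_force: 0.0
```

Call:
{"name": "step_arm", "arguments": {"deltas": [{"linear": [0, 40, 0], "rotation": [0, 0, 0], "claw": -1}, {"linear": [0, 80, 0], "rotation": [0, 0, 0], "claw": -1}, {"linear": [0, 120, 0], "rotation": [0, 0, 0], "claw": -1}, {"linear": [0, 130, 0], "rotation": [0, 0, 0], "claw": -1}, {"linear": [0, 130, 0], "rotation": [0, 0, 0], "claw": -1}]}}

```text
clock: 36.35
tcp_pos: [527.7, 26.7, 289.4]
orientation: [0.0, 0.036, 0.999, 0.0]
force: [-0.2, -0.2, 0.2]
gripper_width: 85.4
grip_force: 0.0
```

```bash
python3 -c "
from h import *
blob('top',(400,620,-300,-60),205,235)
blob('top',(600,760,40,260),26,50)
go(672.7,147,12,86)"
```

```text
[344. 218.] 1199 z 217.0 rect [ 511.4 -173.2   89.8   60.7   -4.1] circ [ 511.6 -172.7   53.2] bgr [45. 66. 82.]
[207. 154.] 385 z 35.3 rect [672.6 147.1  57.7  56.1   3. ] circ [672.6 146.9  29.5] bgr [175. 178. 176.]
tcp [527.7  24.  289.4] lin [-135.4  133.6  277.3] rot [-0.    -0.    -0.005] j6 -1.54 F [ 0.1 -0.4  1.1] w 85.1
```

Call:
{"name": "step_arm", "arguments": {"deltas": [{"linear": [-29, 29, 0], "rotation": [0, 0, 0], "claw": -1}, {"linear": [-58, 58, 0], "rotation": [0, 0, 0], "claw": -1}, {"linear": [-87, 87, 0], "rotation": [0, 0, 0], "claw": -1}, {"linear": [-116, 116, 0], "rotation": [0, 0, 0], "claw": -1}, {"linear": [-135, 131, 0], "rotation": [0, 0, 0], "claw": -1}]}}

```text
clock: 36.87
tcp_pos: [674.3, 145.4, 288.7]
orientation: [-0.0, 0.038, 0.999, 0.0]
force: [0.3, -0.2, 0.0]
gripper_width: 85.3
grip_force: 0.0
```

Call:
{"name": "step_arm", "arguments": {"deltas": [{"linear": [0, 0, 40], "rotation": [0, 0, 0], "claw": -1}, {"linear": [0, 0, 80], "rotation": [0, 0, 0], "claw": -1}, {"linear": [0, 0, 120], "rotation": [0, 0, 0], "claw": -1}, {"linear": [0, 0, 155], "rotation": [0, 0, 0], "claw": -1}, {"linear": [0, 0, 170], "rotation": [0, 0, 0], "claw": -1}]}}

```text
clock: 37.28
tcp_pos: [670.3, 142.2, 113.8]
orientation: [-0.003, 0.039, 0.999, -0.001]
force: [-0.5, 0.9, -0.6]
gripper_width: 85.1
grip_force: 0.0
```

Call:
{"name": "step_arm", "arguments": {"deltas": [{"linear": [0, 0, 0], "rotation": [0, 0, 0], "claw": -1}, {"linear": [0, 0, 0], "rotation": [0, 0, 0], "claw": -1}]}}

```text
clock: 37.45
tcp_pos: [672.5, 143.2, 119.3]
orientation: [-0.0, 0.039, 0.999, -0.0]
force: [0.8, -0.3, 0.4]
gripper_width: 85.5
grip_force: 0.0
```

```bash
python3 -c "
from h import *
go(672.6,147,12,86)
blob('scene',(600,760,40,260),26,50,'s7.png')"
```

```text
tcp [672.5 143.2 119.3] lin [1.000e-01 3.900e+00 1.073e+02] rot [-0.    -0.001 -0.008] j6 -1.35 F [ 0.8 -0.3  0.4] w 85.5
[297. 182.] 282 z 35.1 rect [675.1 143.6  58.3  56.4 -59.2] circ [675.2 144.7  31. ] bgr [175. 173. 170.]
```

View pics/s7.png

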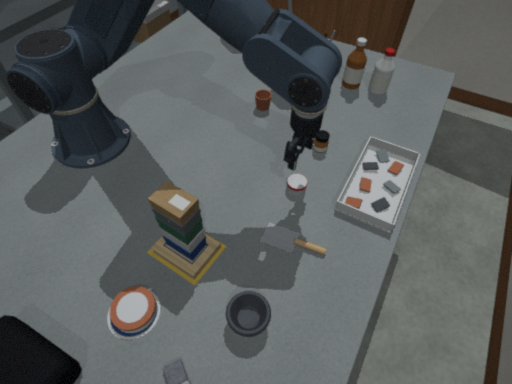

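The tin stands at (297,182) under the gripper, and the five-carton column is upright at (183,225). The dish is on the mat. I'll pick up the tin.

Call:
{"name": "step_arm", "arguments": {"deltas": [{"linear": [0, 4, 30], "rotation": [0, 0, 0], "claw": -1}, {"linear": [0, 4, 65], "rotation": [0, 0, 0], "claw": -1}, {"linear": [0, 4, 90], "rotation": [0, 0, 0], "claw": -1}, {"linear": [0, 4, 107], "rotation": [0, 0, 0], "claw": -1}, {"linear": [0, 4, 107], "rotation": [0, 0, 0], "claw": -1}]}}

```text
clock: 37.92
tcp_pos: [671.8, 148.0, 10.7]
orientation: [-0.001, 0.038, 0.999, -0.0]
force: [-0.2, 0.7, -0.2]
gripper_width: 85.5
grip_force: 0.0
```

Call:
{"name": "step_arm", "arguments": {"deltas": [{"linear": [0, 0, 0], "rotation": [0, 0, 0], "claw": 0.6}, {"linear": [0, 0, 0], "rotation": [0, 0, 0], "claw": 0.6}, {"linear": [0, 0, 0], "rotation": [0, 0, 0], "claw": 0.6}, {"linear": [0, 0, 0], "rotation": [0, 0, 0], "claw": 0.6}, {"linear": [0, 0, 0], "rotation": [0, 0, 0], "claw": 0.6}]}}

```text
clock: 38.33
tcp_pos: [674.4, 148.7, 15.7]
orientation: [0.002, 0.038, 0.999, 0.0]
force: [-0.7, -0.2, 8.2]
gripper_width: 56.1
grip_force: 63.5
```

Call:
{"name": "step_arm", "arguments": {"deltas": [{"linear": [0, 0, -20], "rotation": [0, 0, 0], "claw": 0.6}, {"linear": [0, 0, -55], "rotation": [0, 0, 0], "claw": 0.6}, {"linear": [0, 0, -90], "rotation": [0, 0, 0], "claw": 0.6}, {"linear": [0, 0, -125], "rotation": [0, 0, 0], "claw": 0.6}, {"linear": [0, 0, -160], "rotation": [0, 0, 0], "claw": 0.6}]}}

```text
clock: 38.75
tcp_pos: [672.7, 148.6, 176.1]
orientation: [0.001, 0.038, 0.999, 0.0]
force: [1.4, -0.4, -1.6]
gripper_width: 56.1
grip_force: 64.1
```

Call:
{"name": "step_arm", "arguments": {"deltas": [{"linear": [0, 0, -30], "rotation": [0, 0, 0], "claw": 0.6}, {"linear": [0, 0, -60], "rotation": [0, 0, 0], "claw": 0.6}, {"linear": [0, 0, -90], "rotation": [0, 0, 0], "claw": 0.6}, {"linear": [0, 0, -110], "rotation": [0, 0, 0], "claw": 0.6}, {"linear": [0, 0, -110], "rotation": [0, 0, 0], "claw": 0.6}]}}

```text
clock: 39.17
tcp_pos: [674.0, 148.9, 289.6]
orientation: [0.005, 0.038, 0.999, 0.001]
force: [2.2, -0.4, -0.7]
gripper_width: 56.1
grip_force: 64.2
```

```bash
python3 -c "
from h import *
go(511,-175.8,275,85.6)"
```

```text
tcp [674.  148.9 289.6] lin [ 138.  -336.1   12.5] rot [0.002 0.01  0.001] j6 -1.35 F [ 2.2 -0.4 -0.7] w 56.1
```

Call:
{"name": "step_arm", "arguments": {"deltas": [{"linear": [12, -30, 0], "rotation": [0, 0, 0], "claw": 0.6}, {"linear": [26, -64, 0], "rotation": [0, 0, 0], "claw": 0.6}, {"linear": [40, -98, 0], "rotation": [0, 0, 0], "claw": 0.6}, {"linear": [54, -132, 0], "rotation": [0, 0, 0], "claw": 0.6}, {"linear": [68, -167, 0], "rotation": [0, 0, 0], "claw": 0.6}]}}

```text
clock: 39.58
tcp_pos: [590.7, -13.8, 282.3]
orientation: [0.0, 0.038, 0.999, -0.0]
force: [-0.0, -1.0, -1.9]
gripper_width: 56.0
grip_force: 64.3
```

Call:
{"name": "step_arm", "arguments": {"deltas": [{"linear": [14, -34, 0], "rotation": [0, 0, 0], "claw": 0.6}, {"linear": [28, -68, 0], "rotation": [0, 0, 0], "claw": 0.6}, {"linear": [42, -102, 0], "rotation": [0, 0, 0], "claw": 0.6}, {"linear": [56, -136, 0], "rotation": [0, 0, 0], "claw": 0.6}, {"linear": [68, -167, 0], "rotation": [0, 0, 0], "claw": 0.6}]}}

```text
clock: 40.0
tcp_pos: [510.0, -175.6, 282.4]
orientation: [0.0, 0.038, 0.999, -0.0]
force: [1.7, 0.2, -1.7]
gripper_width: 55.9
grip_force: 64.3
```

Call:
{"name": "step_arm", "arguments": {"deltas": [{"linear": [0, 0, 0], "rotation": [0, 0, 0], "claw": 0.6}, {"linear": [0, 0, 0], "rotation": [0, 0, 0], "claw": 0.6}]}}

```text
clock: 40.17
tcp_pos: [510.8, -175.2, 282.5]
orientation: [0.0, 0.039, 0.999, -0.0]
force: [1.2, 1.0, -1.3]
gripper_width: 55.9
grip_force: 64.4
```

```bash
python3 -c "
from h import *
go(511,-175.8,233,85.6)
cv2.imwrite('pics/s8.png',grab_frame('scene')[0][60:330,80:440])"
```

```text
tcp [ 510.8 -175.2  282.5] lin [-0.2 -0.6 49.5] rot [-0.     0.    -0.002] j6 -1.91 F [ 1.2  1.  -1.3] w 55.9
```

View pics/s8.png

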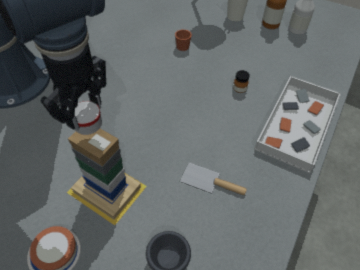

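The tin is held level above the column, at (87,118) in the crop. I'll lower and release it.

Call:
{"name": "step_arm", "arguments": {"deltas": [{"linear": [-1, -1, 20], "rotation": [0, 0, 0], "claw": 0.6}, {"linear": [-1, -1, 35], "rotation": [0, 0, 0], "claw": 0.6}, {"linear": [-1, -1, 44], "rotation": [0, 0, 0], "claw": 0.6}, {"linear": [-1, -1, 47], "rotation": [0, 0, 0], "claw": 0.6}, {"linear": [-1, -1, 49], "rotation": [0, 0, 0], "claw": 0.6}]}}

```text
clock: 40.63
tcp_pos: [512.9, -174.4, 233.7]
orientation: [-0.0, 0.037, 0.999, 0.0]
force: [-3.1, 3.6, 13.0]
gripper_width: 56.1
grip_force: 65.8
```

Call:
{"name": "step_arm", "arguments": {"deltas": [{"linear": [0, 0, 0], "rotation": [0, 0, 0], "claw": 0.6}, {"linear": [0, 0, 0.5], "rotation": [0, 0, 0], "claw": 0.6}, {"linear": [0, 0, 0.5], "rotation": [0, 0, 0], "claw": -1}, {"linear": [0, 0, 0.5], "rotation": [0, 0, 0], "claw": -1}, {"linear": [0, 0, 0.5], "rotation": [0, 0, 0], "claw": -1}]}}

```text
clock: 41.05
tcp_pos: [512.7, -175.2, 233.3]
orientation: [0.0, 0.038, 0.999, -0.0]
force: [0.0, -0.4, -0.1]
gripper_width: 85.2
grip_force: 0.0
```

Call:
{"name": "step_arm", "arguments": {"deltas": [{"linear": [0, 0, 0], "rotation": [0, 0, 0], "claw": -1}, {"linear": [0, 0, -30], "rotation": [0, 0, 0], "claw": -1}, {"linear": [0, 0, -65], "rotation": [0, 0, 0], "claw": -1}, {"linear": [0, 20, -80], "rotation": [0, 0, 0], "claw": -1}, {"linear": [0, 55, -80], "rotation": [0, 0, 0], "claw": -1}]}}

```text
clock: 41.47
tcp_pos: [517.9, -122.1, 316.8]
orientation: [0.003, 0.039, 0.999, -0.001]
force: [0.2, -0.2, 0.7]
gripper_width: 85.3
grip_force: 0.0
```

Call:
{"name": "step_arm", "arguments": {"deltas": [{"linear": [0, 40, 0], "rotation": [0, 0, 0], "claw": -1}, {"linear": [0, 80, 0], "rotation": [0, 0, 0], "claw": -1}, {"linear": [0, 120, 0], "rotation": [0, 0, 0], "claw": -1}, {"linear": [0, 160, 0], "rotation": [0, 0, 0], "claw": -1}, {"linear": [0, 160, 0], "rotation": [0, 0, 0], "claw": -1}]}}

```text
clock: 41.88
tcp_pos: [528.8, 44.7, 313.1]
orientation: [0.0, 0.036, 0.999, 0.001]
force: [0.0, -0.3, -0.1]
gripper_width: 85.6
grip_force: 0.0
```

```bash
python3 -c "
from h import *
blob('top',(400,620,-300,-60),242,270)
blob('top',(400,620,-300,-60),12,27)
blob('top',(400,620,-460,-300),18,33)
cv2.imwrite('pics/s9.png',grab_frame('scene')[0])"
```

```text
[349. 218.] 655 z 252.9 rect [ 511.5 -173.5   58.    57.3   72.5] circ [ 512.  -173.2   29.5] bgr [110. 112. 111.]
[319. 219.] 799 z 21.1 rect [ 510.2 -176.8  140.   106.3   -4.1] circ [ 510.4 -176.8   86. ] bgr [ 90. 130. 152.]
[396. 224.] 1122 z 25.5 rect [ 501.6 -365.8   99.6   99.   -89. ] circ [ 501.3 -366.3   51. ] bgr [ 87.5 102.5 137. ]
```

View pics/s9.png

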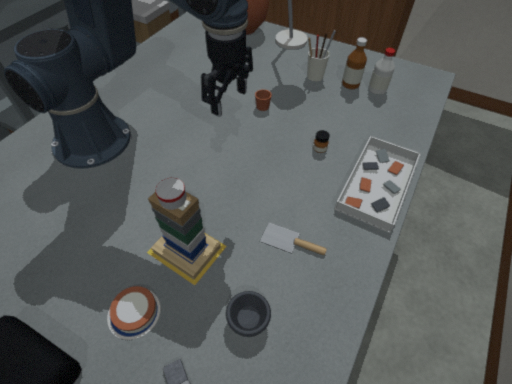

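The tin stands centred on the column at (171,190). The board is in the outline, the dish is on the mat at (134,310), and the gripper is clear. I'll hand it in.

```bash
python3 -c "
from station import *
print(hand_in())"
```

```text
the job is handed in; nothing more can be done
None
```

The job is handed in, and no verdict came back: by the cameras the dish is about 5 mm from the mat's centre, the board about 2 mm from the outline's centre and square, and all five cartons with the tin on top stand within about 4 mm of the board's centre.

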